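# Find the balanced rotor arm on the knife edge

## Robot

A 7-joint arm with a two-finger parallel gripper is mounted at the origin on the work surface. World frame = base frame: x ahead of the robot, y to its left, z up, the work surface at z = 0. Lengths are in mm, angles in rad, forces in N, time in s.
With the tool pointing down it reaches from about 400 to 875 mm from the base axis. Payload 4.4 kg.
Tool frame: the origin (TCP) lies at the very end of the fingers, on their centre line; the grasp point (between the pads) lies ctrl.grip_depth behind it (ctrl.grip_depth is the distance from the TCP to the grasp point, in mm); z points along the fingers, y is the direction in which the jaws open and shut (so a half turn about z gives the same grasp; the last joint's range is limited). The gripper opens to 85 mm and grips with 20 to 120 N. Pads are 22 mm wide; open, the fingers measure 114 mm over their backs; the gripper's body (76 mm by 85 mm) begins 54 mm behind the grasp point. The pads swing forward as they close: fully open they stand 13 mm farther back than shut.
Start: joints at [-1.207, 0.628, 0.038, 1.517, -0.027, 0.996, -0.02], TCP at [270.827, 590.907, 231.313] pointing down, gripper open.
Joint ranges: [-3.06, 3.06], [-0.37, 2.12], [-1.25, 1.32], [0.18, 2.47], [-1.1, 4.24], [0.23, 1.98], [-2.94, 2.94]. Speed limits (rad/s): [2.57, 2.57, 3.14, 3.14, 3.14, 3.14, 3.14].

## Interface

Orientations are given as [roll, pitch, yaw] about the fixed x, y, z axes, in that order (R = Rz(yaw) Ry(pitch) Rx(roll)).
In Python, from cell import ctrl gives the robot as it stands.
- The arm moves only by the tool servo_tool, never from a script. Its argument "commands" is one flat list of numbers, 5 for each row, row after row: the shift along the tool's x, y, z in units of 25 mm (1.0 is 25 mm), then the turn about the tool's z in units of 6 degrees (1.0 is 6 degrees), then the closure, from 0 (fully open) to 1 (shut). In form: [tx, ty, tz, twist, gripper, tx, ty, tz, twist, gripper, ...]. A call has 1 to 10 rows; each row is the pose to reach, as a shift and turn from the pose commanded when the call began, along the tool's axes at that moment; what a row does not reach only later rows make up. A row lasts 1/12 s, in which the tool goes at most 41.7 mm and 7.16 degrees, less where a joint would pass 70% of its speed; a pose out of reach is approached as far as the arm can. A call with a gripper value outside its range is refused whole. The fingers move at their own pace and stop on an object; the grip force is fixed at half the most. Time passes only in rows, so rows that repeat a pose let the fingers close. It gives the time, the measured TCP pose, the force and the opening at its end, in the units of the state.
- ctrl.read_state(): the state, without advancing time (a new reading comes with each control period).
- ctrl.get_image(name): name is "side" or "top" or "wrist"; returns a dict with "img" (480x640x3 uint8, blue, green, red), "K" (3x3 intrinsics, pixels), "T" (4x4, takes a point from camera to world coordinates). Camera axes: x right, y down, z forward; pixel columns grow to the right and rows downward; lengths in mm; the calibration is good to about 2 mm. A picture is of the moment at which its call begins. There is no depth.
- ctrl.finish_job(): hands the job in, once; it reports no verdict.
The state is a dict: "clock": time; "qpos": joint angles; "qd": joint speeds; "tau": joint torques, N m; "eef_pos": TCP position; "tool_rot": TCP orientation; "force": force on the tool from outside, world axes, zero at the start; "torque": the same for the moment, N m; "width": finger opening in mm.
Only numpy, scipy, OpenCV 4.12 (cv2) and the standard library are available. Lean on these libraries where they do the work, as an engineer would, in place of code of your own. Each camera call takes 0.05 s, during which the arm holds its last target.

## Task

Only one of the three rotor arms is properly balanced: try them on the knife edge of the balancing stand by setting the notch under the bar on the edge and letting go. Leave the one that stays level sitting balanced on the knife edge, and stand the two that tip in the white reject tray. Never let an arm topple over, and leave the jars, dishes and spatula where they are.

Things in the scene. Friction and masses are not known exactly. Their poses are not given: they have to be found in the camera images.
- rotor_a: one of 3 rotor arms alike in looks, standing on 2 buckets: flat aluminium bar 150x26x6 mm, a solid bucket (32 dia, 40 tall) fixed under each end, centres 62 from the middle; black grip fin 40x12x34 tall on mid-bar, in line with it. Origin midway between bucket undersides; x along bar, z up. Heights above origin: bar 40 to 46, fin 46 to 80. 0.2 to 0.35 kg. May be turned end for end
- rotor_a_notch (a point): apex of the upside-down V notch across the underside of that arm's middle, 40 mm above its origin; mouth 19 mm wide, 8 mm below the apex; 26 mm long along y. Axes as the arm's. In one arm of the three both buckets weigh the same; in each of the others one bucket is 1.5 times as heavy as its partner; neither looks nor names tell which
- rotor_b: one of 3 rotor arms alike in looks, standing on 2 buckets: flat aluminium bar 150x26x6 mm, a solid bucket (32 dia, 40 tall) fixed under each end, centres 62 from the middle; black grip fin 40x12x34 tall on mid-bar, in line with it. Origin midway between bucket undersides; x along bar, z up. Heights above origin: bar 40 to 46, fin 46 to 80. 0.2 to 0.35 kg. May be turned end for end
- rotor_b_notch (a point): apex of the upside-down V notch across the underside of that arm's middle, 40 mm above its origin; mouth 19 mm wide, 8 mm below the apex; 26 mm long along y. Axes as the arm's. In one arm of the three both buckets weigh the same; in each of the others one bucket is 1.5 times as heavy as its partner; neither looks nor names tell which
- rotor_c: one of 3 rotor arms alike in looks, standing on 2 buckets: flat aluminium bar 150x26x6 mm, a solid bucket (32 dia, 40 tall) fixed under each end, centres 62 from the middle; black grip fin 40x12x34 tall on mid-bar, in line with it. Origin midway between bucket undersides; x along bar, z up. Heights above origin: bar 40 to 46, fin 46 to 80. 0.2 to 0.35 kg. May be turned end for end
- rotor_c_notch (a point): apex of the upside-down V notch across the underside of that arm's middle, 40 mm above its origin; mouth 19 mm wide, 8 mm below the apex; 26 mm long along y. Axes as the arm's. In one arm of the three both buckets weigh the same; in each of the others one bucket is 1.5 times as heavy as its partner; neither looks nor names tell which
- stand: fixed balancing stand: grey base 170x64, 12 thick (mm), a black rubber stop pad 34x44 near each end (centres 62 from the middle, tops at 17), column 20x40 in the middle (to 52) with a steel knife edge on top. Origin at the middle of the underside; x along the base, the way an arm lies on it; y along the knife edge; z up
- knife_edge (a point): middle of the blunt (1.2 mm radius) knife edge, 70 mm above the bench; 40 mm long along the stand's y. Axes as the stand's. An arm with its notch on it swings freely, weight hanging 16 mm below: even and let go level it stays level; uneven, its heavy end sinks in about 1 s till that bucket is on its stop pad, tilted about 0.2 rad, still on the edge
- tray: fixed white open reject tray, 220 x 140 outside (x, y), 25 tall, walls and floor 4 thick (mm). Origin at the middle of its underside; z up. Two arms fit standing side by side along its x
- jar_1: clear specimen jar with a white cap, 48 mm across, 66 mm tall; a bystander; origin at the centre of its underside
- jar_2: clear specimen jar with a white cap, 48 mm across, 66 mm tall; a bystander; origin at the centre of its underside
- jar_3: larger specimen jar with a white cap, 56 mm across, 75 mm tall; a bystander; origin at the centre of its underside
- dish_1: open glass dish, 80 mm across, 16 mm tall; a bystander; origin at the centre of its underside
- dish_2: open glass dish, 76 mm across, 18 mm tall; a bystander; origin at the centre of its underside
- spatula: flat steel lab spatula lying on the bench, 147 mm long, 9 mm wide, 4 mm thick; origin at the middle of its handle; a bystander
Mind the look-alikes: they are no part of the job. What is shaped like the rotor_b but purple is not meant. Leave any purple look-alike of the rotor_a alone.

How it is judged (in metres and radians):
At the end, for the whole second after the job is handed in: One arm sits free on the knife edge, centred (6 mm across it and in height, 18 mm along it), within 0.25 rad of the stand's x, level within 0.10 rad, still. The other two stand upright (0.12 rad) and still on the tray's floor, origins within 60 mm of its middle along its x and y (((x of rotor_a_notch in the frame of knife_edge between -0.006 and 0.006 m and y of rotor_a_notch in the frame of knife_edge between -0.018 and 0.018 m and z of rotor_a_notch in the frame of knife_edge between -0.006 and 0.006 m and angle between rotor_a's own z axis and vertical below 0.1 rad and angle between the x axis of rotor_a and the x axis of stand, either way round below 0.25 rad and angular speed of rotor_a below 0.3 rad/s and linear speed of each of rotor_a, rotor_b, rotor_c below 0.03 m/s and x of rotor_b in the frame of tray between -0.06 and 0.06 m and y of rotor_b in the frame of tray between -0.06 and 0.06 m and z of each of rotor_b, rotor_c in the frame of tray below 0.02 m and angle between each of rotor_b, rotor_c's own z axis and vertical below 0.12 rad and x of rotor_c in the frame of tray between -0.06 and 0.06 m and y of rotor_c in the frame of tray between -0.06 and 0.06 m) or (x of rotor_b_notch in the frame of knife_edge between -0.006 and 0.006 m and y of rotor_b_notch in the frame of knife_edge between -0.018 and 0.018 m and z of rotor_b_notch in the frame of knife_edge between -0.006 and 0.006 m and angle between rotor_b's own z axis and vertical below 0.1 rad and angle between the x axis of rotor_b and the x axis of stand, either way round below 0.25 rad and angular speed of rotor_b below 0.3 rad/s and linear speed of each of rotor_b, rotor_a, rotor_c below 0.03 m/s and x of rotor_a in the frame of tray between -0.06 and 0.06 m and y of rotor_a in the frame of tray between -0.06 and 0.06 m and z of each of rotor_a, rotor_c in the frame of tray below 0.02 m and angle between each of rotor_a, rotor_c's own z axis and vertical below 0.12 rad and x of rotor_c in the frame of tray between -0.06 and 0.06 m and y of rotor_c in the frame of tray between -0.06 and 0.06 m) or (x of rotor_c_notch in the frame of knife_edge between -0.006 and 0.006 m and y of rotor_c_notch in the frame of knife_edge between -0.018 and 0.018 m and z of rotor_c_notch in the frame of knife_edge between -0.006 and 0.006 m and angle between rotor_c's own z axis and vertical below 0.1 rad and angle between the x axis of rotor_c and the x axis of stand, either way round below 0.25 rad and angular speed of rotor_c below 0.3 rad/s and linear speed of each of rotor_c, rotor_a, rotor_b below 0.03 m/s and x of rotor_a in the frame of tray between -0.06 and 0.06 m and y of rotor_a in the frame of tray between -0.06 and 0.06 m and z of each of rotor_a, rotor_b in the frame of tray below 0.02 m and angle between each of rotor_a, rotor_b's own z axis and vertical below 0.12 rad and x of rotor_b in the frame of tray between -0.06 and 0.06 m and y of rotor_b in the frame of tray between -0.06 and 0.06 m))); the robot touches nothing.
It fails at once if a rotor arm topples (tilts more than 0.8 rad) (angle between any of rotor_a, rotor_b, rotor_c's own z axis and vertical above 0.8 rad).
It fails at once if a bystander is moved by more than 30 mm (distance of any of jar_1, jar_2, jar_3, dish_1, dish_2, spatula from where it was at the start of the episode above 0.03 m).
It also fails if it takes over 72 s, if anything falls off the work surface, if the arm or the gripper's body presses on something with over 40 N, if the wrist force passes 120 N, or if a joint passes its speed limit or range.

## Working session

There is one attempt and no reset: what is moved stays moved. The work goes in short steps, Python scripts to look and compute and a tool call to move; the robot and the scene stay as the last step left them, time stands still between calls to the robot, and variables do not carry over. Pictures are saved under pics/ and viewed, and the job is handed in when it is done.

Besides the shell and the picture viewer there is one more tool, called after ">>>" by a JSON object that holds its "op" and its "data", one argument or row to a line. servo_tool: Moves the arm, as the interface text tells. Its arguments: {"type":"object","properties":{"commands":{"type":"array","items":{"type":"number"}}},"required":["commands"]}

```bash
mkdir -p pics; ls; python3 - <<'E'
from cell import ctrl
import cv2,numpy as np
s=ctrl.read_state();print({k:np.round(v,3).tolist() for k,v in s.items()},ctrl.grip_depth)
for n in ("side","top","wrist"):
    r=ctrl.get_image(n);cv2.imwrite(f"pics/{n}0.png",r["img"]);np.savez(f"{n}0.npz",K=r["K"],T=r["T"]);print(n,np.round(r["K"],1).tolist(),np.round(r["T"],3).tolist())
E
```

```text
pics
{'clock': 0.0, 'qpos': [-1.207, 0.629, 0.038, 1.518, -0.027, 0.996, -0.02], 'qd': [0.001, -0.0, -0.001, 0.001, -0.0, 0.003, -0.0], 'tau': [-0.0, -56.341, 1.226, -19.345, 0.011, 0.01, 0.0], 'eef_pos': [270.561, 590.333, 230.403], 'tool_rot': [-3.14, 0.0, 2.712], 'force': [0.155, -0.518, 0.507], 'torque': [0.028, 0.022, -0.019], 'width': 85.098} 18.700000000000003
side [[574.0, 0.0, 329.9], [0.0, 574.0, 242.5], [0.0, 0.0, 1.0]] [[0.816, -0.421, 0.396, -32.674], [-0.578, -0.617, 0.535, -854.25], [0.019, -0.665, -0.746, 1104.642], [0.0, 0.0, 0.0, 1.0]]
top [[578.7, 0.0, 320.8], [0.0, 578.7, 237.8], [0.0, 0.0, 1.0]] [[0.003, -0.994, 0.109, 419.083], [-1.0, -0.004, -0.016, -79.952], [0.017, -0.109, -0.994, 1164.285], [0.0, 0.0, 0.0, 1.0]]
wrist [[361.6, 0.0, 319.7], [0.0, 361.6, 240.0], [0.0, 0.0, 1.0]] [[0.417, 0.873, 0.253, 206.709], [0.909, -0.4, -0.117, 620.736], [-0.001, 0.279, -0.96, 373.382], [0.0, 0.0, 0.0, 1.0]]
```

View pics/side0.png

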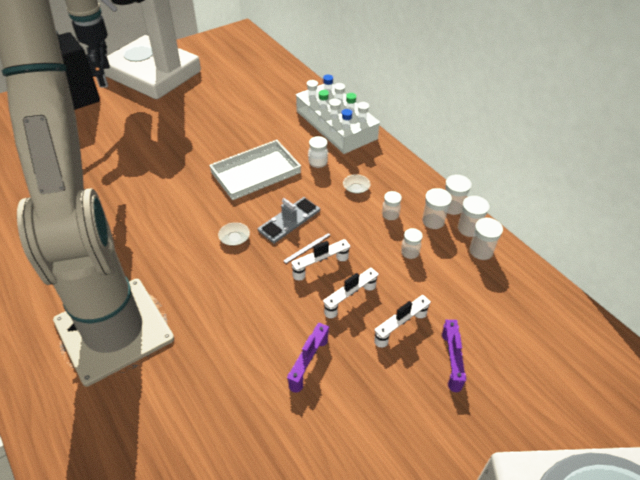

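View pics/top0.png

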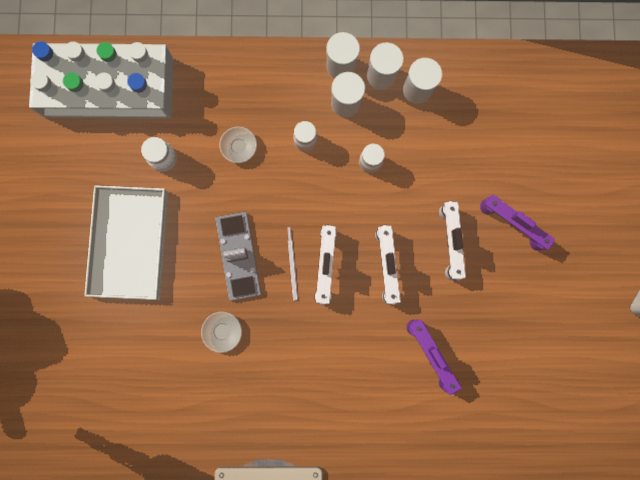

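View pics/wrist0.png

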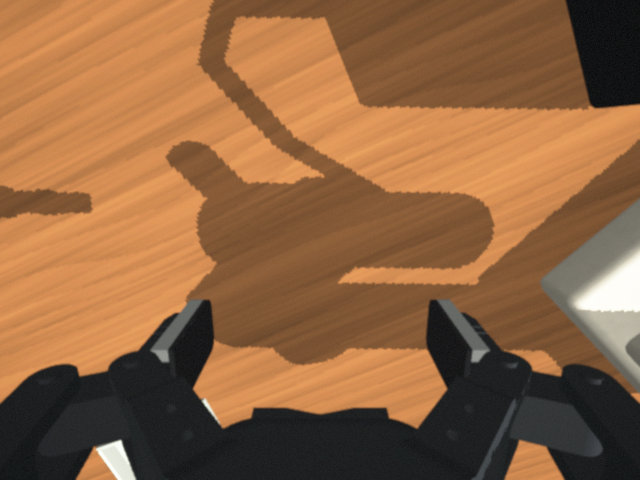

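Top view: the aluminium arms sit at (327,264), (389,264) and (454,240). The purple look-alikes are at (517,222) and (434,356), and I leave those alone. The stand is at (238,255), the tray at (127,243) and the spatula at (292,264).

```bash
cat >h.py <<'E'
import cv2,numpy as np
def crop(src,x0,y0,x1,y1,f,out):
    im=cv2.imread(src)[y0:y1,x0:x1];cv2.imwrite(out,cv2.resize(im,None,fx=f,fy=f,interpolation=cv2.INTER_CUBIC))
def px2w(n,u,v,z,T=None):
    d=np.load(n+"0.npz");K,T0=d["K"],d["T"];T=T0 if T is None else T
    r=T[:3,:3]@np.linalg.solve(K,[u,v,1]);o=T[:3,3];return o+r*(z-o[2])/r[2]
def w2px(n,p):
    d=np.load(n+"0.npz");K,T=d["K"],d["T"];q=K@(T[:3,:3].T@(np.array(p,float)-T[:3,3]));return q[:2]/q[2]
E
python3 -c "
from h import *
crop('pics/top0.png',300,190,480,320,4.4,'pics/c1.png')
crop('pics/top0.png',80,180,270,310,4.2,'pics/c2.png')"
```

```text
(no output)
```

View pics/c1.png

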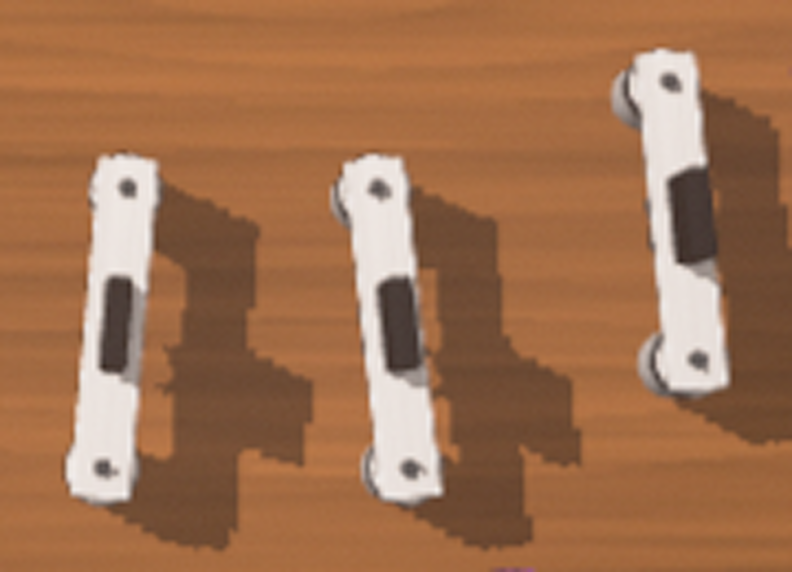

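View pics/c2.png

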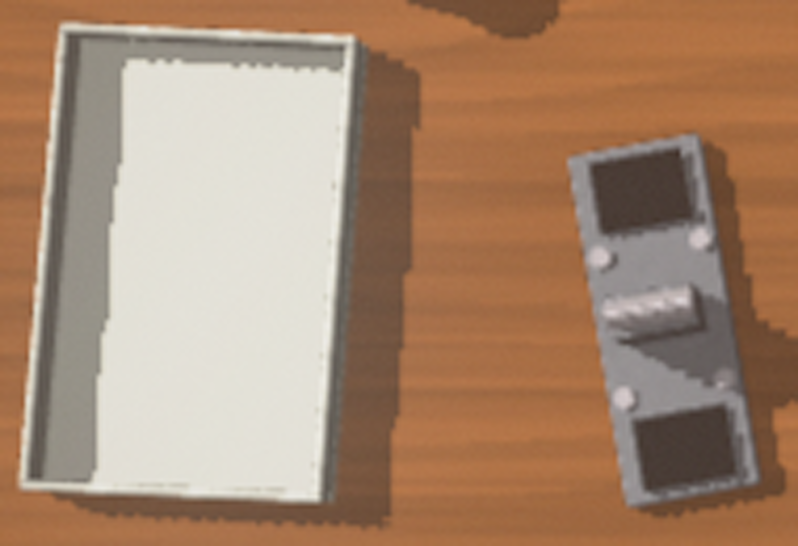

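```bash
cat >m.py <<'E'
from h import *
def c1(u,v):return (u+.5)/4.4-.5+300,(v+.5)/4.4-.5+190
def c2(u,v):return (u+.5)/4.2-.5+80,(v+.5)/4.2-.5+180
R={}
for n,a,b in (("A",(127,188),(103,468)),("B",(379,188),(410,468)),("C",(670,82),(698,360))):
    p=px2w("top",*c1(*a),46);q=px2w("top",*c1(*b),46);m=(p+q)/2;d=p-q
    R[n]=(m[0],m[1],np.arctan2(d[1],d[0]));print(n,np.round(m,1),np.linalg.norm(d),R[n][2])
P=[px2w("top",*c2(*x),12) for x in ((569,157),(697,134),(758,483),(630,507))]
m=np.mean(P,0);d=P[0]+P[1]-P[2]-P[3];R["S"]=(m[0],m[1],np.arctan2(d[1],d[0]));print("S",m,np.linalg.norm(d)/2,R["S"])
P=[px2w("top",*c2(*x),25) for x in ((60,25),(357,40),(328,500),(20,487))]
m=np.mean(P,0);d=P[0]+P[1]-P[2]-P[3];R["T"]=(m[0],m[1],np.arctan2(d[1],d[0]));print("T",m,np.linalg.norm(d)/2,R["T"])
def tf(n,p):
    x,y,t=R[n];return (x+p[0]*np.cos(t)-p[1]*np.sin(t),y+p[0]*np.sin(t)+p[1]*np.cos(t),p[2])
if __name__=="__main__":
  def draw(view,f=1):
    im=cv2.imread(f"pics/{view}0.png");im=cv2.resize(im,None,fx=4,fy=4,interpolation=cv2.INTER_CUBIC)
    def box(n,cx,hx,hy,z,c):
        q=[(w2px(view,tf(n,(cx+sx*hx,sy*hy,z)))*4+1.5) for sx,sy in ((1,1),(1,-1),(-1,-1),(-1,1))]
        cv2.polylines(im,[np.round(q).astype(int)],True,c,1)
    for n in "ABC":
        box(n,0,75,13,46,(0,0,255));box(n,0,20,6,80,(0,255,0))
    box("S",0,85,32,12,(0,0,255));box("S",62,17,22,17,(0,255,255));box("S",-62,17,22,17,(0,255,255));box("S",0,0.1,20,70,(0,255,0))
    box("T",0,110,70,25,(0,0,255))
    return im
  t=draw("top");s=draw("side")
  cv2.imwrite("pics/o1.png",cv2.resize(t[740:1280,320:1100],None,fx=1,fy=1));cv2.imwrite("pics/o2.png",t[740:1280,1180:1960])
  cv2.imwrite("pics/o3.png",s[560:1160,820:1620]);cv2.imwrite("pics/o4.png",s[920:1400,1120:1760])
E
python3 m.py
```

```text
A [ 490.6 -108.2   46. ] 123.72950612867167 -0.08384883134567253
B [ 491.  -231.3   46. ] 124.06347266756717 0.1001704218898368
C [ 539.  -360.5   46. ] 124.30589625598385 0.07763959882617028
S [508.89239579  66.7209739   12.        ] 169.08260473749277 (np.float64(508.8923957935266), np.float64(66.72097390272951), np.float64(0.18962455209772033))
T [534.42527485 286.13300993  25.        ] 217.29338523510455 (np.float64(534.4252748471313), np.float64(286.13300993095015), np.float64(-0.03495743687318733))
```

View pics/o1.png

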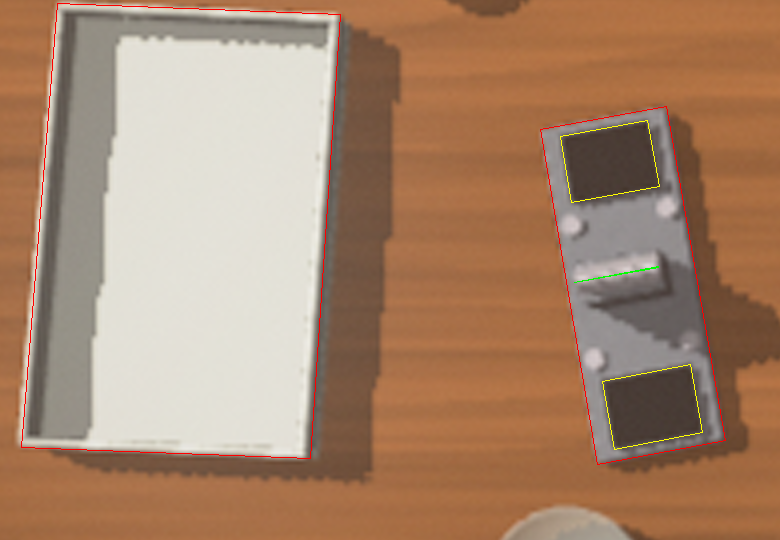

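View pics/o2.png

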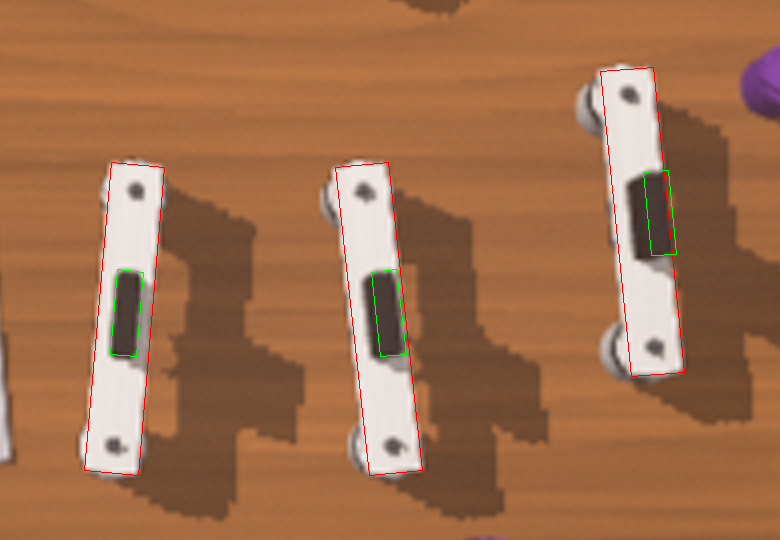

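View pics/o3.png

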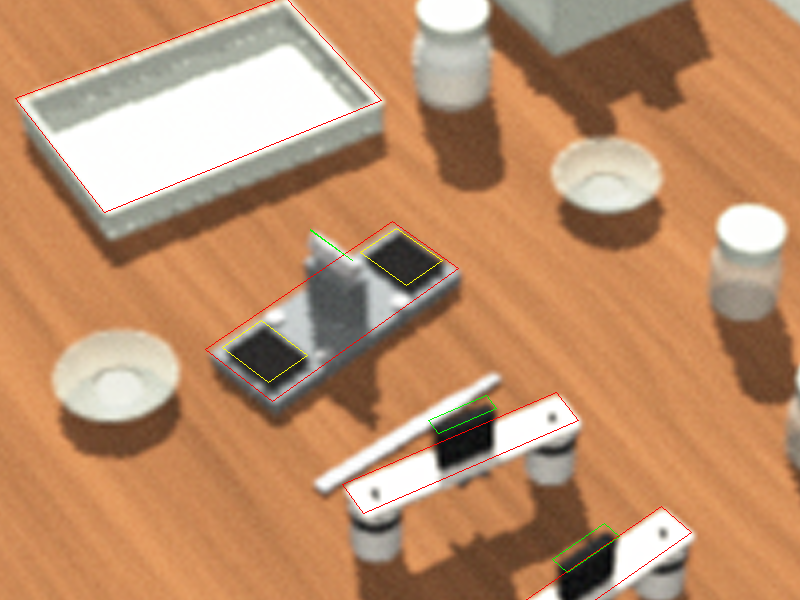

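View pics/o4.png

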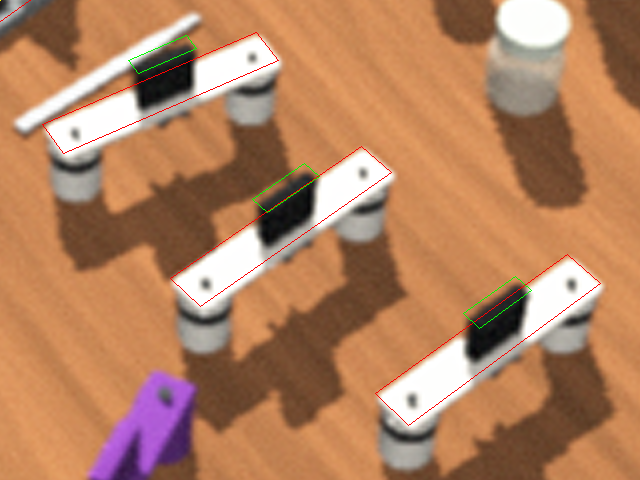

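Overlays agree with the top view to about 1 px. The side view has a constant bias of about 2.5 px. I chose the three aluminium arms. Next I write a move helper and head for arm A.

```bash
cat >go.py <<'E'
import sys,numpy as np
from cell import ctrl
def rel(x,y,z,yaw):
    s=ctrl.read_state();p=s["eef_pos"];w=s["tool_rot"][2]
    d=np.array([x,y,z])-p;c,n=np.cos(w),np.sin(w)
    dy=(yaw-w+np.pi/2)%np.pi-np.pi/2
    print("t",round(float(s["clock"]),2),"pos",np.round(p,1),"rot",np.round(s["tool_rot"],3),"F",np.round(s["force"],1),"tq",np.round(s["torque"],3),"w",round(float(s["width"]),1),"q",np.round(s["qpos"],2))
    print("cmd",np.round([ (d[0]*c+d[1]*n)/25,(d[0]*n-d[1]*c)/25,-d[2]/25,-np.degrees(dy)/6],2))
if __name__=="__main__": rel(*map(float,sys.argv[1:5]))
E
python3 go.py 490.6 -108.2 150 -0.084
```

```text
t 0.15 pos [270.6 590.5 230.6] rot [-3.14   0.     2.712] F [ 0.2  0.6 -0.7] tq [-0.012 -0.017  0.058] w 85.3 q [-1.21  0.63  0.04  1.52 -0.03  1.   -0.02]
cmd [-19.64 -21.74   3.22  -3.3 ]
```

>>> {"op": "servo_tool", "data": {
  "commands": [-1,-1.1,0.1,-0.5,0.2,-2.1,-2.3,0.2,-1,0.3,-3.2,-3.5,0.3,-1.5,0.4,-4.3,-4.7,0.5,-2,0.4,-5.4,-5.9,0.8,-2.5,0.4,-6.5,-7.1,1,-2.9,0.4,-7.6,-8.3,1.2,-3.3,0.4,-8.7,-9.5,1.4,-3.3,0.4,-9.8,-10.7,1.6,-3.3,0.4,-10.8,-11.9,1.8,-3.3,0.4]
}}

```text
clock: 0.98
eef_pos: [392.8, 205.9, 186.2]
tool_rot: [3.142, 0.001, 3.057]
force: [0.1, -0.5, -0.4]
width: 51.3
```

```bash
python3 go.py 490.6 -108.2 150 -0.084
```

```text
t 0.98 pos [392.8 205.9 186.2] rot [3.142e+00 1.000e-03 3.057e+00] F [ 0.1 -0.5 -0.4] tq [-0.023 -0.033  0.035] w 51.3 q [-0.5   0.41 -0.06  2.12  0.04  0.61  0.9 ]
cmd [ -4.96 -12.19   1.45  -0.  ]
```

>>> {"op": "servo_tool", "data": {
  "commands": [-0.6,-1.5,0.2,0,0.4,-1.2,-3,0.4,0,0.4,-1.8,-4.5,0.6,0,0.4,-2.4,-6,0.8,0,0.4,-3,-7.5,1,0,0.4,-3.6,-9,1.2,0,0.4,-4.2,-10.4,1.4,0,0.4,-4.7,-11.5,1.4,0,0.4,-5,-12.2,1.4,0,0.4,-5,-12.2,1.4,0,0.4]
}}

```text
clock: 1.82
eef_pos: [492.3, -112.1, 151.1]
tool_rot: [-3.139, 0.002, 3.05]
force: [0.2, -0.2, -0.3]
width: 51.1
```

```bash
cat > snap.py <<'E'
import sys,cv2
from cell import ctrl
for n in sys.argv[2:]:
    cv2.imwrite(f"pics/{n}{sys.argv[1]}.png",ctrl.get_image(n)["img"])
E
python3 snap.py 1 wrist; python3 go.py 490.6 -108.2 52 -0.084
```

```text
t 1.87 pos [ 491.4 -109.1  151. ] rot [-3.141  0.     3.052] F [0.3 0.3 0.9] tq [0.055 0.069 0.046] w 51.6 q [ 0.21  0.54 -0.08  2.    0.07  0.6   1.57]
cmd [ 0.03  0.03  3.96 -0.05]
```

View pics/wrist1.png

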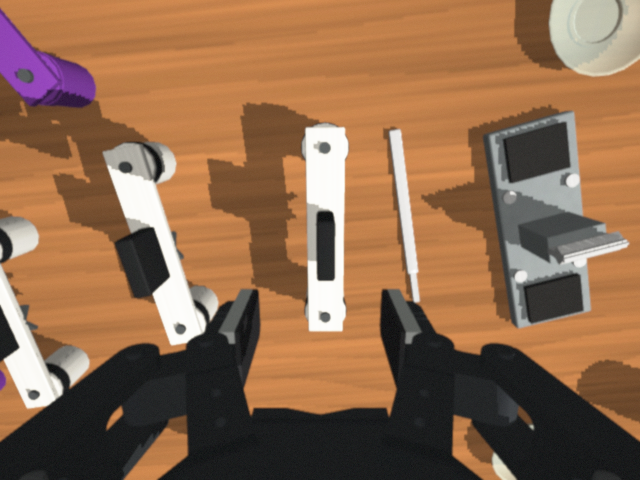

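```bash
python3 - <<'E'
from cell import ctrl
from h import *
r=ctrl.get_image("wrist");np.savez("wrist0.npz",K=r["K"],T=r["T"])
for u,v,z in ((324,148,46),(325,317,46),(326,212,80),(326,281,70),(563,250,70),(627,239,70)): print(px2w("wrist",u,v,z).round(1))
E
```

```text
[ 429.8 -100.    46. ]
[ 554.1 -109.9   46. ]
[ 466.  -102.3   80. ]
[ 514.7 -106.2   70. ]
[506.9  49.   70. ]
[503.   89.3  70. ]
```

>>> {"op": "servo_tool", "data": {
  "commands": [0,0,0.8,0,0.4,0,-0.05,1.6,0,0.4,0,-0.1,2.4,0,0.4,0,-0.1,3.2,0,0.4,0,-0.1,3.7,0,0.4,0,-0.1,3.92,0,0.4,0,-0.1,3.92,0,0.4]
}}

```text
clock: 2.5
eef_pos: [490.0, -107.2, 52.3]
tool_rot: [3.141, -0.003, 3.06]
force: [0.8, 0.1, 0.8]
width: 50.9
```

```bash
python3 snap.py 2 wrist side; python3 -c "
from h import *
crop('pics/side2.png',240,190,440,340,4,'pics/c3.png')"; python3 go.py 490.6 -106.5 52 -0.084
```

```text
t 2.6 pos [ 491.2 -108.    53.7] rot [3.141 0.    3.059] F [-1.6 -0.6 -0.3] tq [0.009 0.028 0.042] w 51.3 q [ 0.2   0.71 -0.05  2.06  0.09  0.37  1.56]
cmd [0.03 0.06 0.07 0.01]
```

View pics/wrist2.png

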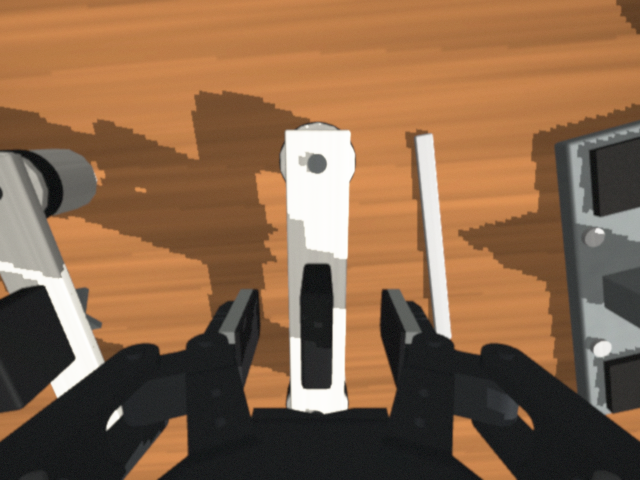

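View pics/c3.png

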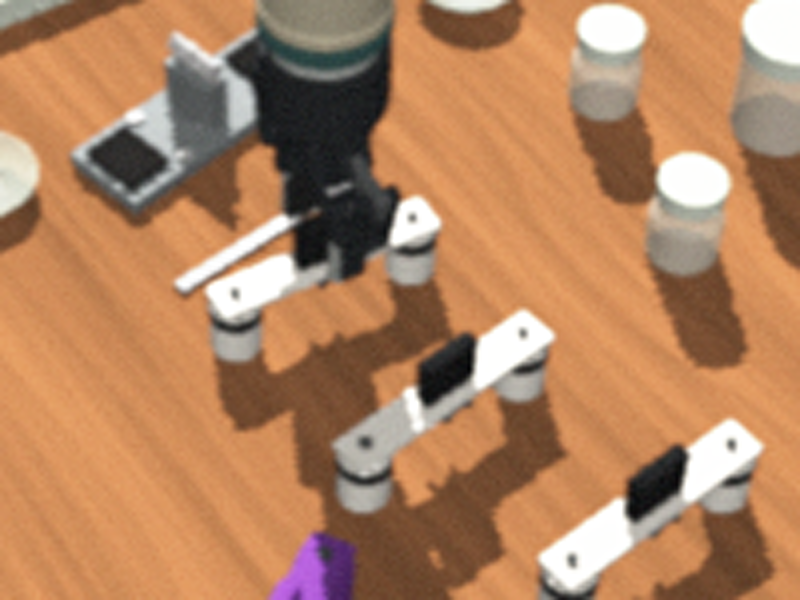

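The fin is centred between the jaws (u≈317 against 320). Closing, then lifting.

>>> {"op": "servo_tool", "data": {
  "commands": [0,0,0,0,0.6,0,0,0,0,0.8,0,0,0,0,1,0,0,0,0,1,0,0,0,0,1,0,0,0,0,1]
}}

```text
clock: 3.1
eef_pos: [491.5, -108.9, 54.1]
tool_rot: [3.142, 0.001, 3.057]
force: [-0.6, 1.0, 5.9]
width: 10.8
```

>>> {"op": "servo_tool", "data": {
  "commands": [0,0,-0.2,0,1,0,0,-0.7,0,1,0,0,-1.5,0,1,0,0,-2.4,0,1,0,0,-3.2,0,1,0,0,-3.6,0,1,0,0,-3.6,0,1]
}}

```text
clock: 3.68
eef_pos: [492.2, -109.3, 145.3]
tool_rot: [-3.141, 0.004, 3.057]
force: [0.6, 0.6, -2.6]
width: 11.0
```

```bash
python3 snap.py 3 wrist side; python3 -c "
from h import *
crop('pics/side3.png',240,160,440,310,4,'pics/c4.png')"; python3 go.py 507 67 150 0.19
```

```text
t 3.78 pos [ 490.6 -109.   143. ] rot [ 3.142 -0.     3.057] F [ 0.5 -0.4 -2.4] tq [0.014 0.09  0.019] w 11.1 q [ 0.22  0.55 -0.08  2.01  0.07  0.58  1.58]
cmd [-0.06  7.07 -0.28 -2.62]
```

View pics/c4.png

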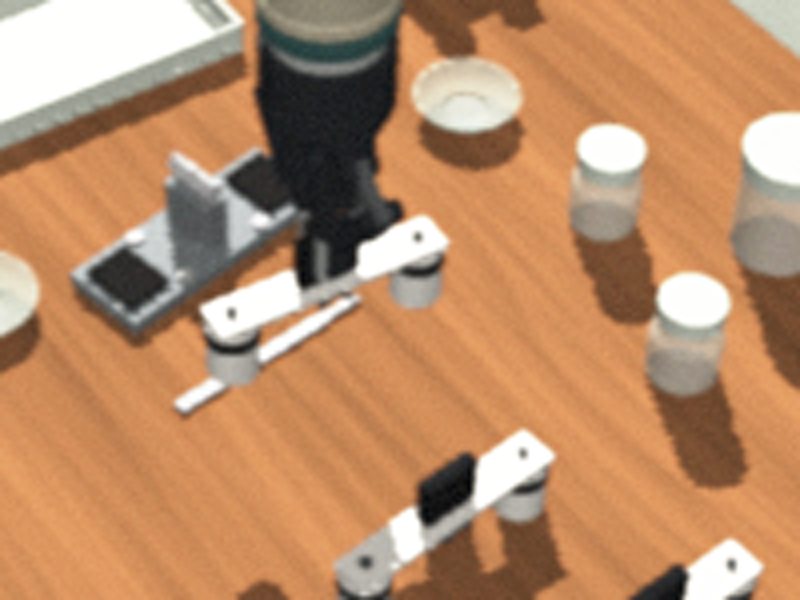

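View pics/wrist3.png

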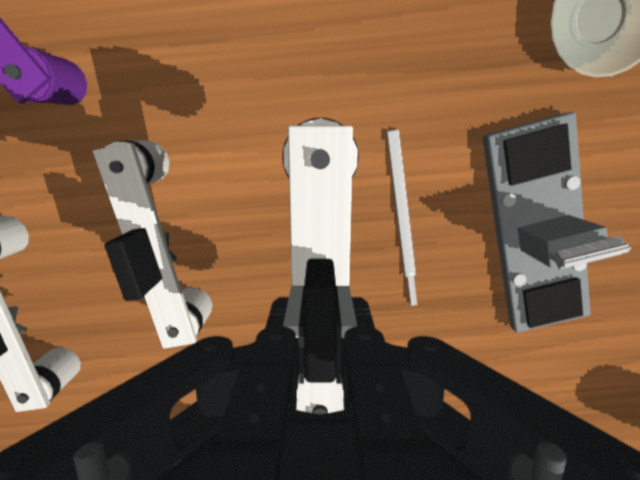

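>>> {"op": "servo_tool", "data": {
  "commands": [0,0.4,-0.2,-0.2,1,0,1.2,-0.3,-0.5,1,0,2.2,-0.3,-0.9,1,0,3.3,-0.3,-1.3,1,0,4.4,-0.3,-1.7,1,-0.1,5.4,-0.3,-2.1,1,-0.1,6.2,-0.3,-2.5,1,-0.1,6.8,-0.3,-2.6,1,-0.1,7.1,-0.3,-2.6,1,-0.1,7.1,-0.3,-2.6,1]
}}

```text
clock: 4.62
eef_pos: [507.7, 70.4, 150.0]
tool_rot: [3.14, -0.001, -2.949]
force: [0.2, -0.6, -3.1]
width: 10.9
```

```bash
python3 snap.py 4 wrist top; python3 -c "
from h import *
crop('pics/top4.png',160,180,320,300,5,'pics/c5.png')"; python3 go.py 507 67 150 0.19
```

```text
t 4.72 pos [507.7  67.  150.2] rot [-3.141e+00 -2.000e-03 -2.954e+00] F [-0.4 -0.2 -1.5] tq [-0.03   0.085  0.005] w 10.8 q [-0.1   0.55 -0.13  1.98  0.12  0.62  1.45]
cmd [ 0.03  0.    0.01 -0.02]
```

View pics/c5.png

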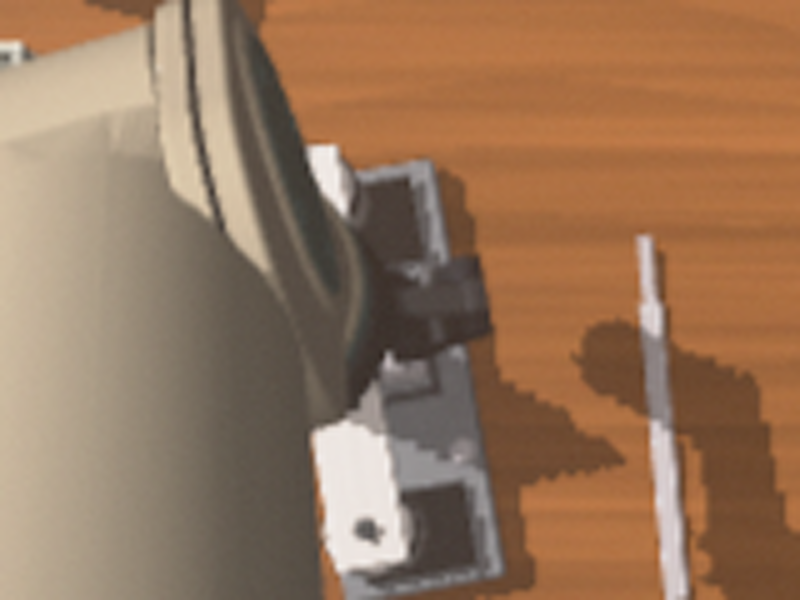

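View pics/wrist4.png

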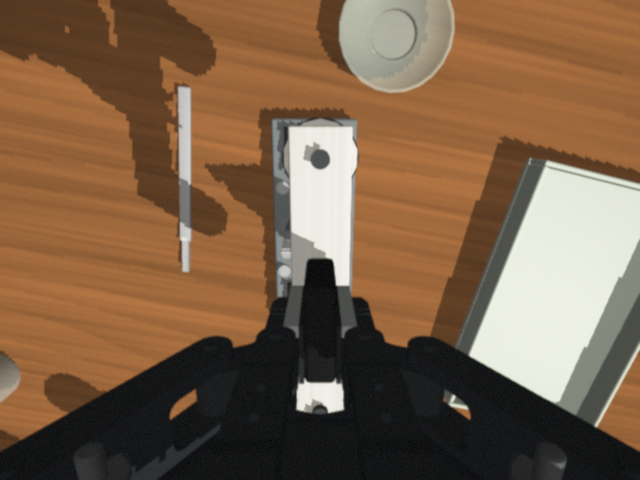

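```bash
python3 - <<'E'
from cell import ctrl
from h import *
r=ctrl.get_image("wrist");np.savez("wrist0.npz",K=r["K"],T=r["T"])
zz=142
a=px2w("wrist",319.5,158,zz);b=px2w("wrist",321,410,zz);print("arm",a,b,(a+b)/2,np.linalg.norm(a-b))
c=px2w("wrist",273,121,12);d=px2w("wrist",356,119.5,12);print("base",c,d,np.linalg.norm(c-d)); t=0.19;e=(c+d)/2;print(e+85*np.array([np.cos(t),np.sin(t),0]))
u=(369+.5)/5-.5+160;v=(531+.5)/5-.5+180;s=px2w("top",u,v,zz);print("top screw",s,s+62*np.array([np.cos(t),np.sin(t),0]))
E
```

```text
arm [447.45262003  56.14520523 142.        ] [569.09234674  80.00418877 142.        ] [508.27248339  68.074697   142.        ] 123.95755002947462
base [435.03141353  18.75441681  12.        ] [422.55281041  78.80506841  12.        ] 61.333484265989306
[512.26247195  64.83274868  12.        ]
top screw [445.44969186  56.49175004 142.        ] [506.33395444  68.20100153 142.        ]
```

>>> {"op": "servo_tool", "data": {
  "commands": [-0.05,-0.04,0.3,0,1,-0.1,-0.08,0.9,0,1,-0.1,-0.08,1.5,0,1,-0.1,-0.08,2,0,1,-0.1,-0.08,2.3,0,1,-0.1,-0.08,2.45,0,1,-0.1,-0.08,2.5,0,1,-0.1,-0.08,2.5,0,1]
}}

```text
clock: 5.43
eef_pos: [511.4, 65.9, 88.2]
tool_rot: [-3.142, -0.0, -2.954]
force: [0.5, -0.3, -2.6]
width: 10.5
```

```bash
python3 snap.py 5 side; python3 -c "
from h import *
crop('pics/side5.png',220,160,380,280,5,'pics/c6.png')"; python3 go.py 510 65 84 0.19
```

```text
t 5.48 pos [511.6  66.   88.6] rot [-3.142e+00  1.000e-03 -2.954e+00] F [-0.5  0.1 -2.2] tq [ 0.016  0.021 -0.019] w 11.2 q [-0.11  0.66 -0.11  2.01  0.15  0.48  1.43]
cmd [ 0.07 -0.03  0.18 -0.02]
```

View pics/c6.png

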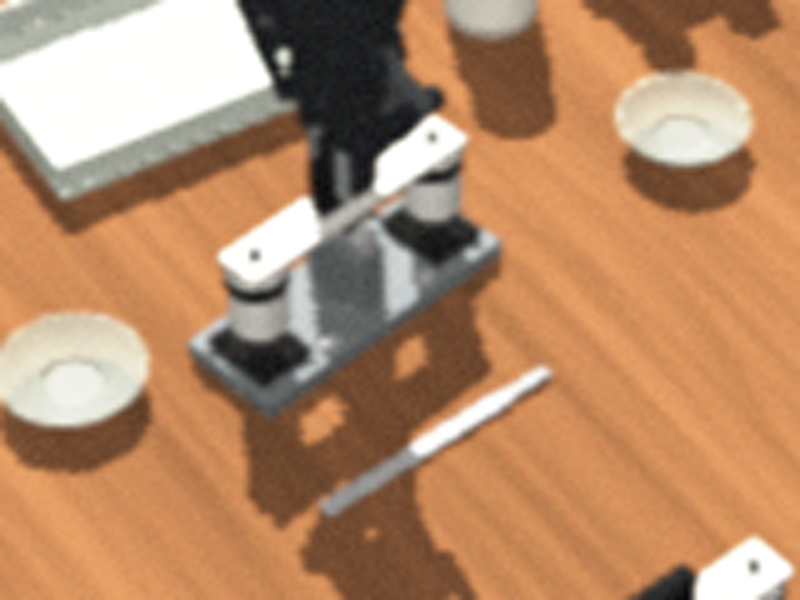

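>>> {"op": "servo_tool", "data": {
  "commands": [0.02,0,0.06,0,1,0.02,0,0.12,0,1,0.02,0,0.18,0,1,0.02,0,0.18,0,1]
}}

```text
clock: 5.82
eef_pos: [511.2, 66.2, 85.4]
tool_rot: [-3.141, 0.001, -2.954]
force: [-2.6, -1.0, 11.9]
width: 11.2
```

>>> {"op": "servo_tool", "data": {
  "commands": [0.06,0,-0.02,0,1,0.06,0,-0.02,0,1,0.06,0,-0.02,0,0.84,0.06,0,-0.02,0,0.82,0.06,0,-0.02,0,0.78,0.06,0,-0.02,0,0.74,0.06,0,-0.02,0,0.7,0.06,0,-0.02,0,0.7]
}}

```text
clock: 6.48
eef_pos: [509.2, 65.8, 84.2]
tool_rot: [3.142, -0.0, -2.954]
force: [0.4, -0.6, -0.3]
width: 25.5
```

```bash
python3 snap.py 6 side wrist; python3 -c "
from h import *
crop('pics/side6.png',220,160,380,280,5,'pics/c7.png')"; python3 go.py 510 65 84 0.19
```

```text
t 6.58 pos [509.3  65.8  84.2] rot [ 3.142 -0.    -2.954] F [-0.2 -0.4  0.9] tq [0.023 0.024 0.028] w 25.9 q [-0.11  0.66 -0.11  2.02  0.15  0.47  1.43]
cmd [-0.02 -0.04  0.01 -0.02]
```

View pics/c7.png

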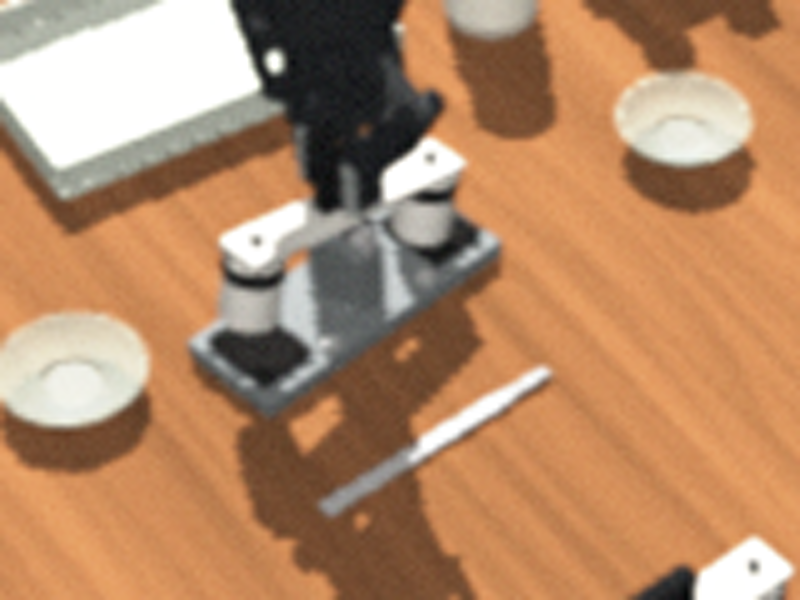

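View pics/wrist6.png

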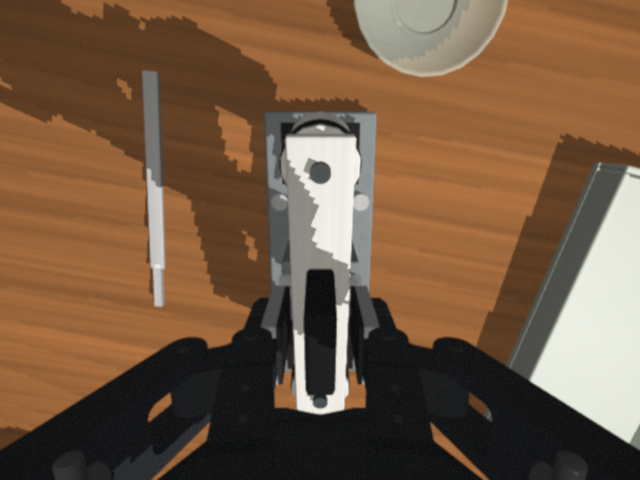

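The arm appears to be tipping, with the +x end sinking. I'll wait briefly to tell a real tip from a swing.

>>> {"op": "servo_tool", "data": {
  "commands": [0,0,0,0,0.7,0,0,0,0,0.7,0,0,0,0,0.7,0,0,0,0,0.7,0,0,0,0,0.7,0,0,0,0,0.7,0,0,0,0,0.7,0,0,0,0,0.7]
}}

```text
clock: 7.25
eef_pos: [509.3, 65.9, 84.3]
tool_rot: [3.142, -0.0, -2.954]
force: [-1.0, 0.5, -0.0]
width: 25.7
```

```bash
python3 snap.py 7 side; python3 -c "
from h import *
crop('pics/side7.png',220,160,380,280,5,'pics/c8.png')"; python3 go.py 510 65 84 0.19
```

```text
t 7.3 pos [509.3  65.8  84.3] rot [ 3.142  0.    -2.954] F [-0.4  0.1  0.7] tq [-0.016 -0.059 -0.047] w 25.4 q [-0.11  0.66 -0.11  2.02  0.15  0.47  1.43]
cmd [-0.02 -0.04  0.01 -0.02]
```

View pics/c8.png

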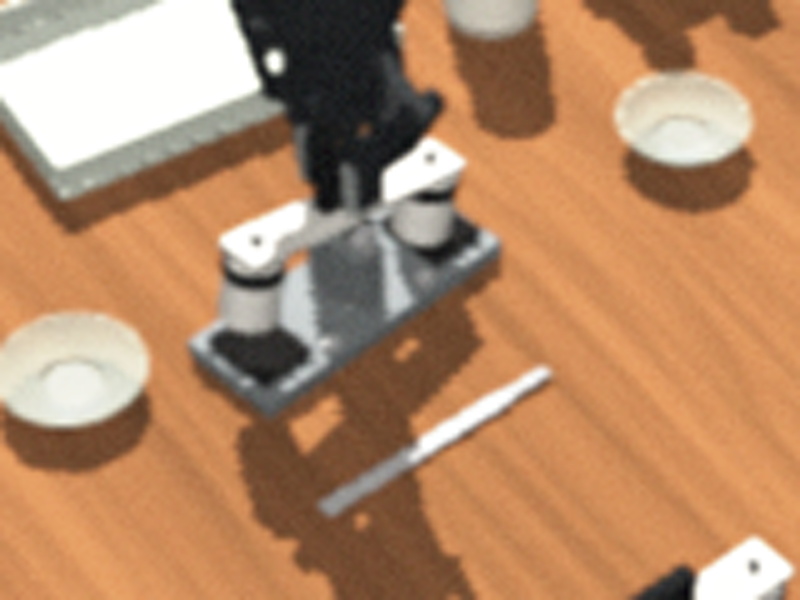

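Rotor A tips: its +x bucket sits on the pad and holds there. Regrasping it for the tray's far side.

>>> {"op": "servo_tool", "data": {
  "commands": [0,0,0,0,0.85,0,0,0,0,1,0,0,0,0,1,0,0,0,0,1,0,0,-0.3,0,1,0,0,-0.9,0,1,0,0,-1.6,0,1,0,0,-2.2,0,1,0,0,-2.6,0,1,0,0,-2.6,0,1]
}}

```text
clock: 8.13
eef_pos: [510.5, 66.0, 151.3]
tool_rot: [-3.142, 0.004, -2.954]
force: [0.7, 0.5, -1.7]
width: 10.9
```

```bash
python3 go.py 535.7 322 150 -0.035
```

```text
t 8.13 pos [510.5  66.  151.3] rot [-3.142  0.004 -2.954] F [ 0.7  0.5 -1.7] tq [ 0.085  0.031 -0.043] w 10.9 q [-0.09  0.55 -0.13  1.97  0.12  0.62  1.45]
cmd [-2.9   9.87  0.05  2.13]
```

>>> {"op": "servo_tool", "data": {
  "commands": [-0.2,0.6,0,0.3,1,-0.5,1.7,0,0.7,1,-0.9,3,0,1.1,1,-1.3,4.4,0,1.5,1,-1.7,5.8,0,1.8,1,-2.1,7.2,0,2.1,1,-2.5,8.4,0,2.1,1,-2.8,9.3,0,2.1,1,-2.9,9.9,0,2.1,1,-2.9,9.9,0,2.1,1]
}}

```text
clock: 8.97
eef_pos: [532.5, 327.1, 148.2]
tool_rot: [3.139, -0.002, 3.115]
force: [-0.6, -0.0, -1.8]
width: 11.5
```

```bash
python3 snap.py 8 side wrist; python3 -c "
from h import *
crop('pics/side8.png',180,80,380,230,4,'pics/c9.png')"; python3 go.py 535.7 322 74 -0.035
```

```text
t 9.07 pos [533.4 321.4 148.3] rot [-3.139e+00 -2.000e-03  3.110e+00] F [-0.1 -0.2 -2.2] tq [-0.063 -0.026  0.012] w 11.1 q [-0.56  0.68 -0.04  1.67  0.04  0.79  0.92]
cmd [-0.09  0.03  2.97  0.03]
```

View pics/c9.png

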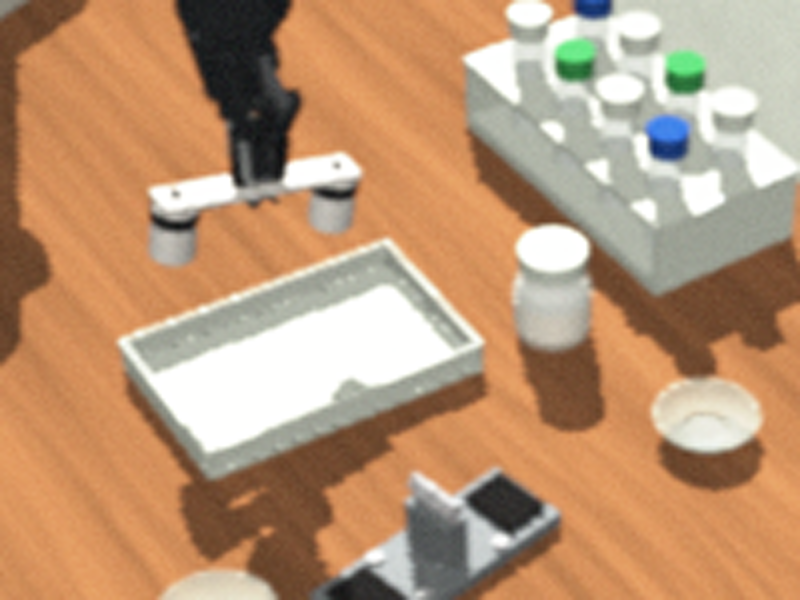

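View pics/wrist8.png

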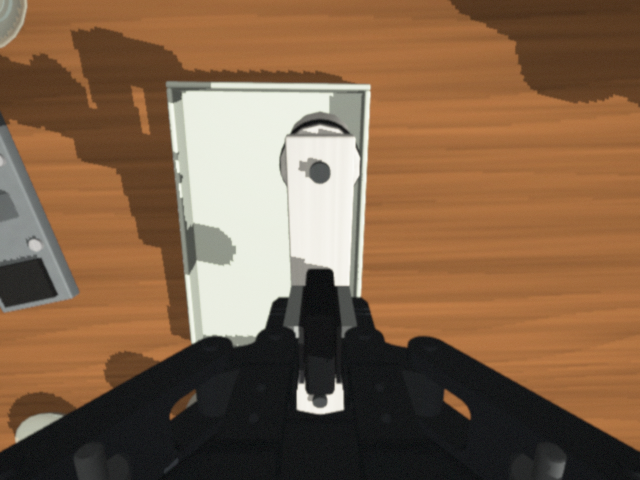

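>>> {"op": "servo_tool", "data": {
  "commands": [-0.05,-0.05,0.4,0,1,-0.1,-0.1,1.1,0,1,-0.1,-0.1,1.8,0,1,-0.1,-0.1,2.4,0,1,-0.1,-0.1,2.8,0,1,-0.1,-0.1,2.95,0,1,-0.1,-0.1,3.05,0,1,-0.1,-0.1,3.15,0,1]
}}

```text
clock: 9.73
eef_pos: [536.9, 319.3, 70.9]
tool_rot: [-3.141, 0.0, 3.109]
force: [-5.3, -1.9, 8.0]
width: 11.3
```

>>> {"op": "servo_tool", "data": {
  "commands": [0,0,0.1,0,1,0,0,0.2,0,1]
}}

```text
clock: 9.9
eef_pos: [534.6, 320.0, 68.3]
tool_rot: [-3.141, -0.003, 3.109]
force: [-15.6, -3.1, 23.9]
width: 11.0
```

```bash
python3 snap.py 9 side; python3 -c "
from h import *
crop('pics/side9.png',180,80,380,230,4,'pics/c10.png')"; python3 go.py 535.7 319 59 -0.035
```

```text
t 9.95 pos [534.1 320.   67.9] rot [-3.141 -0.004  3.11 ] F [-10.3  -2.9  15.5] tq [-0.924  1.643 -0.22 ] w 11.3 q [-0.56  0.8  -0.04  1.72  0.04  0.63  0.92]
cmd [-0.07 -0.04  0.36  0.03]
```

View pics/c10.png

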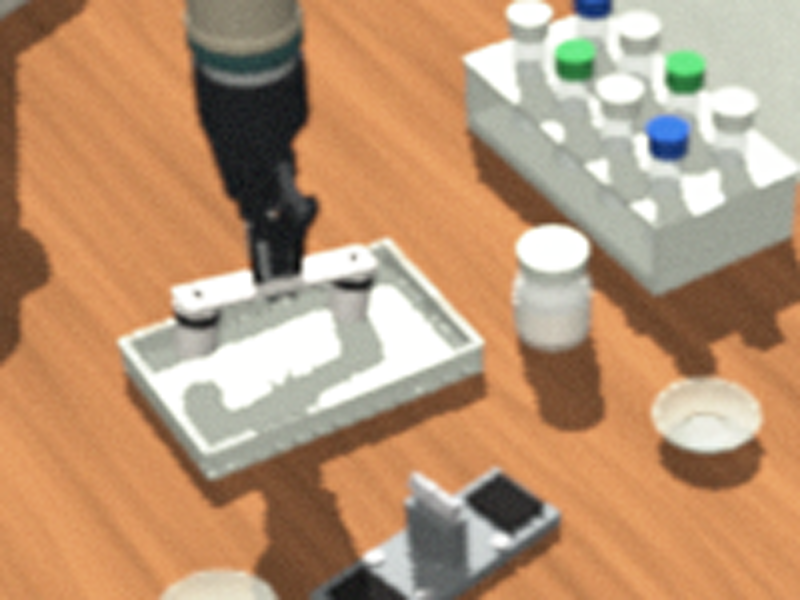

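>>> {"op": "servo_tool", "data": {
  "commands": [0,0,0.05,0,1,0,0,0.1,0,1,0,0,0.12,0,1,0,0,0.15,0,1,0,0,0.18,0,1]
}}

```text
clock: 10.37
eef_pos: [531.1, 320.2, 64.4]
tool_rot: [-3.14, -0.009, 3.111]
force: [-20.1, -2.9, 28.9]
width: 10.9
```

>>> {"op": "servo_tool", "data": {
  "commands": [0.1,0,0,0,1,0.15,0,0.03,0,1,0.2,0,0.06,0,1,0.2,0,0.09,0,1,0.2,0,0.12,0,1,0.2,0,0.12,0,1]
}}

```text
clock: 10.87
eef_pos: [527.9, 320.2, 60.8]
tool_rot: [-3.14, -0.006, 3.11]
force: [-13.3, -2.7, 18.5]
width: 10.8
```

```bash
python3 snap.py 10 side; python3 -c "
from h import *
crop('pics/side10.png',200,110,320,200,6.5,'pics/c11.png')"; python3 go.py 535.7 319 59 -0.035
```

```text
t 10.92 pos [527.9 320.2  60.8] rot [-3.14  -0.006  3.11 ] F [-13.4  -2.8  19.1] tq [-0.884  2.116 -0.243] w 10.7 q [-0.57  0.8  -0.04  1.74  0.04  0.61  0.91]
cmd [-0.31 -0.04  0.07  0.04]
```

View pics/c11.png

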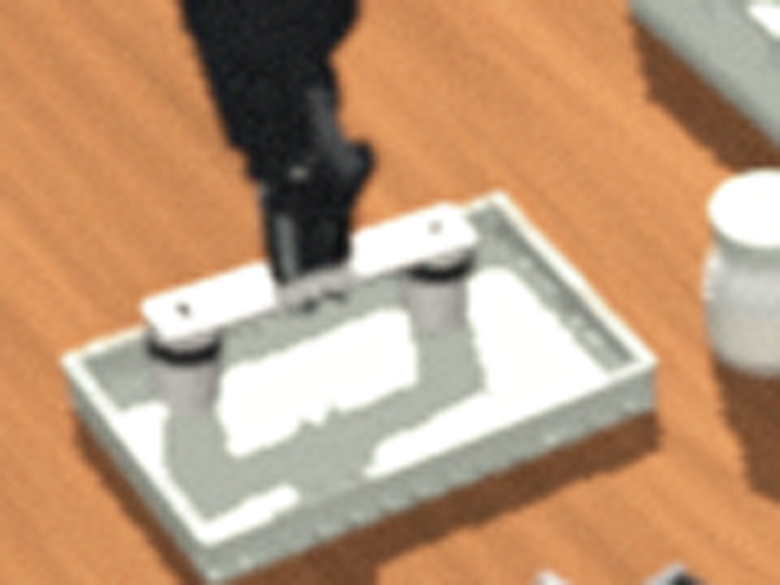

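Nearly level now, so release and rise.

>>> {"op": "servo_tool", "data": {
  "commands": [0,0,-0.03,0,1,0,0,-0.06,0,0.86,0,0,-0.06,0,0.82,0,0,-0.06,0,0.75,0,0,-0.06,0,0.65,0,0,-0.3,0,0.6,0,0,-1,0,0.6,0,0,-2,0,0.6,0,0,-3.2,0,0.5,0,0,-4,0,0.4]
}}

```text
clock: 11.75
eef_pos: [532.7, 320.5, 160.7]
tool_rot: [3.14, 0.002, 3.109]
force: [0.8, 0.3, 0.5]
width: 51.2
```

```bash
python3 snap.py 11 side; python3 -c "
from h import *
crop('pics/side11.png',200,110,320,200,6.5,'pics/c12.png')"; python3 go.py 492 -230 165 0.10
```

```text
t 11.8 pos [534.7 321.8 164.4] rot [3.136 0.008 3.109] F [0.8 0.8 2.7] tq [-0.003 -0.071 -0.001] w 51.1 q [-0.56  0.66 -0.04  1.67  0.03  0.8   0.92]
cmd [ 9.900e-01 -2.212e+01 -2.000e-02 -1.260e+00]
```

View pics/c12.png

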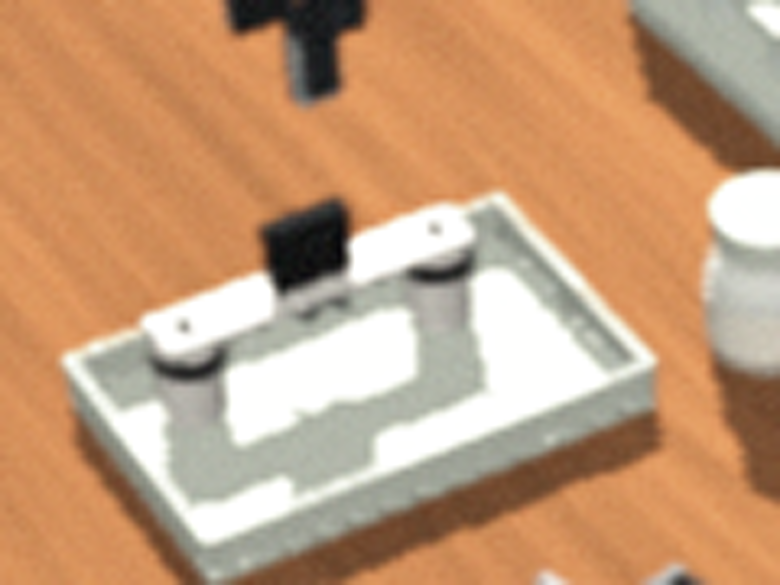

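Arm A stands in the tray. Moving to arm B.

>>> {"op": "servo_tool", "data": {
  "commands": [0.1,-1.2,0,0,0.4,0.2,-2.7,0,0,0.4,0.2,-4.2,0,0,0.4,0.3,-5.7,0,0,0.4,0.4,-7.2,0,0,0.4,0.4,-8.7,0,-0.3,0.4,0.5,-10.2,0,-0.6,0.4,0.6,-11.7,0,-0.9,0.4,0.6,-13.2,0,-1.3,0.4,0.7,-14.7,0,-1.3,0.4]
}}

```text
clock: 12.63
eef_pos: [502.8, -48.6, 158.4]
tool_rot: [-3.141, 0.001, -3.036]
force: [1.1, 0.3, -0.2]
width: 51.3
```

```bash
python3 go.py 491.5 -230 150 0.10
```

```text
t 12.63 pos [502.8 -48.6 158.4] rot [-3.141e+00  1.000e-03 -3.036e+00] F [ 1.1  0.3 -0.2] tq [-0.046 -0.045 -0.025] w 51.3 q [ 0.12  0.53 -0.12  1.99  0.1   0.63  1.61]
cmd [ 1.22 -7.17  0.34  0.06]
```

>>> {"op": "servo_tool", "data": {
  "commands": [0.2,-1.4,0,0,0.4,0.5,-2.9,0,0,0.4,0.7,-4.4,0.1,0,0.4,1,-5.7,0.2,0,0.4,1.1,-6.6,0.3,0,0.4,1.2,-7.1,0.3,0,0.4,1.2,-7.1,0.3,0,0.4,1.2,-7.1,0.3,0,0.4]
}}

```text
clock: 13.3
eef_pos: [491.2, -225.5, 150.6]
tool_rot: [3.141, 0.0, -3.038]
force: [-0.2, 1.2, 0.2]
width: 51.5
```

```bash
python3 snap.py 12 wrist; python3 go.py 491.5 -230 53 0.10
```

```text
t 13.35 pos [ 491.5 -224.3  150.7] rot [ 3.14   0.    -3.036] F [-0.1  0.3 -0.2] tq [ 0.051  0.033 -0.013] w 51.1 q [ 0.47  0.58 -0.14  1.9   0.12  0.66  1.93]
cmd [ 0.02 -0.23  3.91  0.06]
```

View pics/wrist12.png

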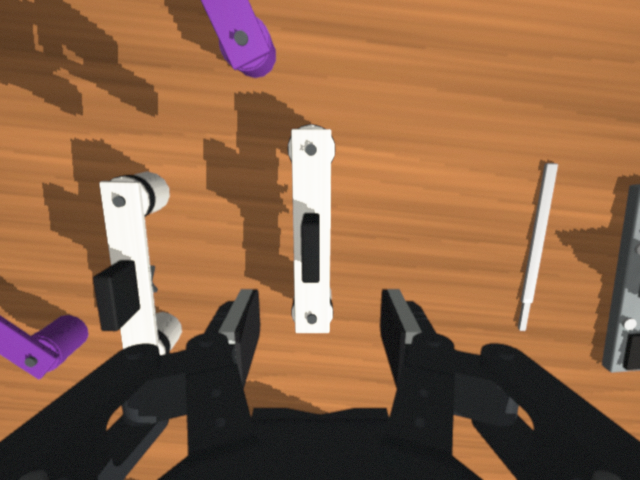

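>>> {"op": "servo_tool", "data": {
  "commands": [0,-0.1,0.8,0,0.4,0,-0.2,1.6,0,0.4,0,-0.23,2.4,0,0.4,0,-0.23,3.2,0,0.4,0,-0.23,3.7,0,0.4,0,-0.23,3.9,0,0.4,0,-0.23,3.9,0,0.4,0,-0.23,3.9,0,0.8,0,-0.23,3.9,0,1,0,-0.23,3.9,0,1]
}}

```text
clock: 14.18
eef_pos: [492.5, -232.0, 54.1]
tool_rot: [-3.141, 0.002, -3.037]
force: [-0.2, -0.1, -0.0]
width: 15.4
```

>>> {"op": "servo_tool", "data": {
  "commands": [0,0,0,0,1,0,0,0,0,1,0,0,0,0,1]
}}

```text
clock: 14.43
eef_pos: [492.4, -232.0, 54.1]
tool_rot: [-3.141, 0.002, -3.037]
force: [-0.2, 1.0, 6.3]
width: 11.1
```

>>> {"op": "servo_tool", "data": {
  "commands": [0,0,-0.2,0,1,0,0,-0.7,0,1,0,0,-1.5,0,1,0,0,-2.4,0,1,0,0,-3.2,0,1,0,0,-3.8,0,1,0,0,-3.8,0,1]
}}

```text
clock: 15.02
eef_pos: [493.3, -233.0, 151.0]
tool_rot: [-3.139, 0.005, -3.038]
force: [-0.2, -0.7, -2.0]
width: 10.6
```

```bash
python3 snap.py 13 wrist; python3 go.py 509.3 65.8 150 0.19
```

```text
t 15.07 pos [ 492.4 -232.6  149.3] rot [-3.140e+00  3.000e-03 -3.038e+00] F [ 0.8 -0.8 -3.9] tq [ 0.013 -0.04  -0.013] w 10.9 q [ 0.48  0.59 -0.14  1.9   0.13  0.66  1.94]
cmd [-1.91 11.8  -0.03 -0.82]
```

View pics/wrist13.png

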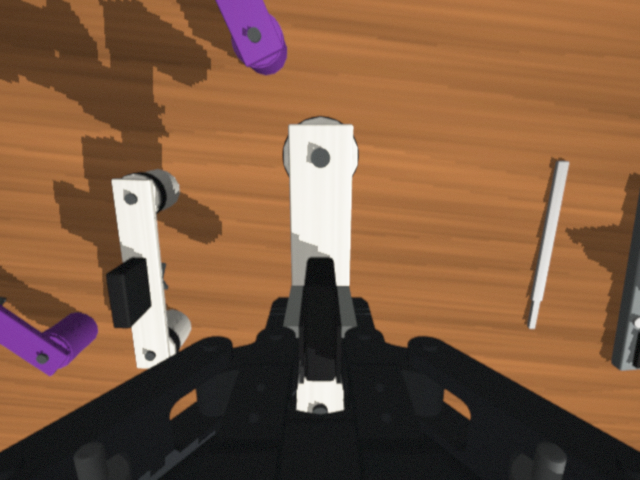

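>>> {"op": "servo_tool", "data": {
  "commands": [-0.1,0.6,0,-0.1,1,-0.3,1.7,0,-0.2,1,-0.5,3,0,-0.3,1,-0.7,4.4,0,-0.4,1,-0.9,5.8,0,-0.5,1,-1.2,7.2,0,-0.6,1,-1.4,8.6,0,-0.7,1,-1.6,10,0,-0.8,1,-1.8,11.1,0,-0.8,1,-1.9,11.8,0,-0.8,1]
}}

```text
clock: 15.9
eef_pos: [507.2, 70.4, 146.7]
tool_rot: [3.14, -0.002, -2.949]
force: [0.4, -0.4, -2.0]
width: 10.8
```

>>> {"op": "servo_tool", "data": {
  "commands": [0,0,0,0,1,0,0,0,0,1]
}}

```text
clock: 16.07
eef_pos: [507.1, 67.3, 146.7]
tool_rot: [3.141, -0.003, -2.951]
force: [0.5, 0.2, -3.0]
width: 10.8
```

```bash
python3 go.py 509.3 65.8 88.5 0.19
```

```text
t 16.07 pos [507.1  67.3 146.7] rot [ 3.141e+00 -3.000e-03 -2.951e+00] F [ 0.5  0.2 -3. ] tq [-0.065 -0.032 -0.025] w 10.8 q [-0.1   0.56 -0.12  1.98  0.11  0.61  1.46]
cmd [-0.07 -0.08  2.33  0.01]
```

>>> {"op": "servo_tool", "data": {
  "commands": [-0.04,-0.04,0.3,0,1,-0.07,-0.08,0.9,0,1,-0.07,-0.08,1.5,0,1,-0.07,-0.08,2,0,1,-0.07,-0.08,2.25,0,1,-0.07,-0.08,2.33,0,1,-0.07,-0.08,2.33,0,1]
}}

```text
clock: 16.65
eef_pos: [509.9, 63.6, 89.1]
tool_rot: [-3.141, -0.002, -2.955]
force: [0.5, 0.2, -1.6]
width: 11.1
```

>>> {"op": "servo_tool", "data": {
  "commands": [0,0,0.06,0,1,0,0,0.12,0,1,0,0,0.16,0,1,0,0,0.16,0,1]
}}

```text
clock: 16.98
eef_pos: [510.4, 64.7, 86.0]
tool_rot: [-3.142, 0.0, -2.954]
force: [-0.8, -0.6, -2.6]
width: 10.4
```

>>> {"op": "servo_tool", "data": {
  "commands": [0,0,0.03,0,1,0,0,0.06,0,1,0,0,0.08,0,1,0,0,0.08,0,1]
}}

```text
clock: 17.32
eef_pos: [510.9, 64.8, 84.8]
tool_rot: [-3.141, 0.001, -2.954]
force: [-1.0, -0.9, 6.4]
width: 10.3
```

>>> {"op": "servo_tool", "data": {
  "commands": [0.03,0,-0.01,0,1,0.03,0,-0.01,0,1,0.03,0,-0.01,0,0.84,0.03,0,-0.01,0,0.82,0.03,0,-0.01,0,0.78,0.03,0,-0.01,0,0.74,0.03,0,-0.01,0,0.7,0.03,0,-0.01,0,0.7,0.03,0,-0.01,0,0.7,0.03,0,-0.01,0,0.7]
}}

```text
clock: 18.15
eef_pos: [509.5, 64.5, 84.0]
tool_rot: [3.142, -0.0, -2.954]
force: [0.7, 0.1, 0.5]
width: 25.8
```

```bash
python3 snap.py 14 side; python3 -c "
from h import *
crop('pics/side14.png',220,160,380,280,5,'pics/c13.png')"; python3 go.py 510 65 84 0.19
```

```text
t 18.2 pos [509.5  64.5  84. ] rot [ 3.142 -0.    -2.954] F [ 0.2  0.4 -0.1] tq [-0.041 -0.026  0.036] w 25.3 q [-0.11  0.66 -0.1   2.02  0.14  0.46  1.44]
cmd [-0.02  0.01  0.   -0.02]
```

View pics/c13.png

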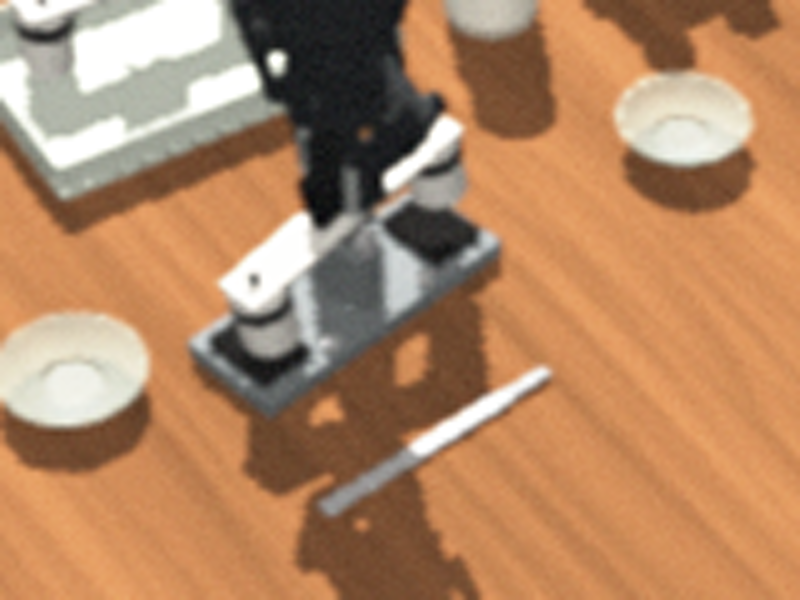

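>>> {"op": "servo_tool", "data": {
  "commands": [0,0,0,0,0.7,0,0,0,0,0.7,0,0,0,0,0.7,0,0,0,0,0.7,0,0,0,0,0.7,0,0,0,0,0.7]
}}

```text
clock: 18.7
eef_pos: [509.6, 64.5, 84.0]
tool_rot: [3.142, -0.0, -2.954]
force: [0.3, 0.3, -0.6]
width: 25.5
```

```bash
python3 snap.py 15 side; python3 -c "
from h import *
crop('pics/side15.png',220,160,380,280,5,'pics/c14.png')"
```

```text
(no output)
```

View pics/c14.png

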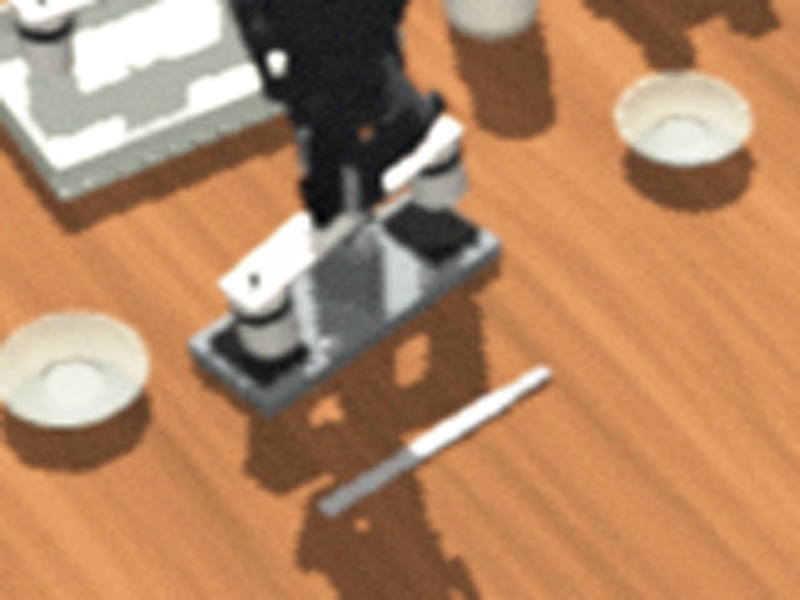

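Rotor B has settled with its −x bucket on the pad, so it also tips. Moving B to the near side of the tray.

>>> {"op": "servo_tool", "data": {
  "commands": [0,0,0,0,0.85,0,0,0,0,1,0,0,0,0,1,0,0,0,0,1,0,0,-0.3,0,1,0,0,-0.9,0,1,0,0,-1.6,0,1,0,0,-2.2,0,1,0,0,-2.6,0,1,0,0,-2.6,0,1]
}}

```text
clock: 19.58
eef_pos: [510.8, 64.7, 151.0]
tool_rot: [-3.142, 0.004, -2.954]
force: [0.2, -0.3, -2.6]
width: 11.0
```

```bash
python3 go.py 531 250 150 -0.035
```

```text
t 19.58 pos [510.8  64.7 151. ] rot [-3.142  0.004 -2.954] F [ 0.2 -0.3 -2.6] tq [ 0.031 -0.048 -0.017] w 11.0 q [-0.09  0.55 -0.12  1.97  0.11  0.62  1.47]
cmd [-2.18  7.13  0.04  2.13]
```

>>> {"op": "servo_tool", "data": {
  "commands": [-0.2,0.6,0,0.3,1,-0.5,1.6,0,0.7,1,-0.9,2.8,0,1.1,1,-1.2,4,0,1.5,1,-1.6,5.2,0,1.9,1,-1.9,6.2,0,2.1,1,-2.1,6.9,0,2.1,1,-2.2,7.1,0,2.1,1,-2.2,7.1,0,2.1,1,-2.2,7.1,0,2.1,1]
}}

```text
clock: 20.42
eef_pos: [530.0, 247.5, 148.2]
tool_rot: [-3.139, -0.001, 3.109]
force: [-0.5, -0.2, -2.0]
width: 11.0
```

```bash
python3 snap.py 16 wrist; python3 go.py 531 250 73 -0.035
```

```text
t 20.47 pos [530.2 246.7 148.4] rot [-3.139e+00 -1.000e-03  3.108e+00] F [-0.1 -0.9 -2.9] tq [ 0.018  0.045 -0.023] w 11.0 q [-0.46  0.64 -0.04  1.78  0.03  0.72  1.02]
cmd [-0.03  0.13  3.02  0.01]
```

View pics/wrist16.png

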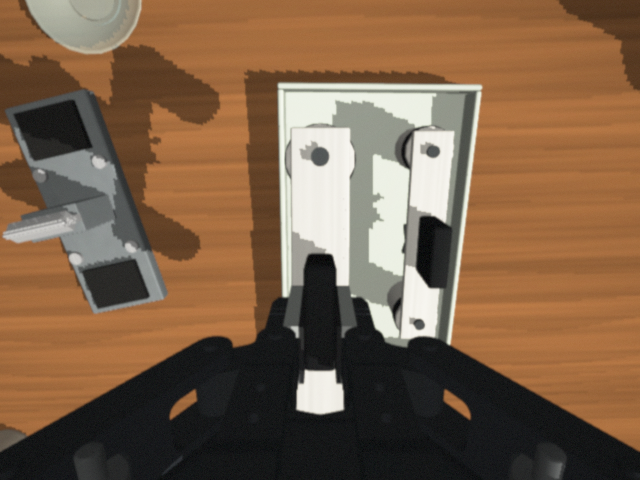

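>>> {"op": "servo_tool", "data": {
  "commands": [0,0.08,0.4,0,1,0,0.16,1.1,0,1,0,0.16,1.8,0,1,0,0.16,2.4,0,1,0,0.16,2.8,0,1,0,0.16,3,0,1,0,0.16,3.1,0,1,0,0.16,3.15,0,1]
}}

```text
clock: 21.13
eef_pos: [530.5, 252.1, 70.4]
tool_rot: [-3.14, -0.001, 3.109]
force: [-0.9, -1.8, 3.1]
width: 10.9
```

>>> {"op": "servo_tool", "data": {
  "commands": [-0.03,0,0.04,0,1,-0.06,0,0.08,0,1,-0.09,0,0.12,0,1,-0.12,0,0.16,0,1,-0.15,0,0.2,0,1]
}}

```text
clock: 21.55
eef_pos: [535.1, 252.5, 66.5]
tool_rot: [-3.141, 0.002, 3.11]
force: [0.1, -3.7, 5.1]
width: 11.0
```

>>> {"op": "servo_tool", "data": {
  "commands": [-0.03,0,0.04,0,1,-0.06,0,0.08,0,1,-0.09,0,0.12,0,1,-0.12,0,0.16,0,1,-0.15,0,0.2,0,1]
}}

```text
clock: 21.97
eef_pos: [540.1, 252.3, 61.9]
tool_rot: [3.141, 0.004, 3.109]
force: [0.3, -3.1, 6.9]
width: 11.0
```

```bash
python3 snap.py 17 side; python3 -c "
from h import *
crop('pics/side17.png',200,110,320,200,6.5,'pics/c15.png')"; python3 go.py 531 250 60 -0.035
```

```text
t 22.02 pos [540.1 252.3  61.8] rot [3.141 0.004 3.109] F [-0.1 -2.4  7.7] tq [-0.856  0.65   0.209] w 10.7 q [-0.47  0.78 -0.03  1.81  0.04  0.56  1.01]
cmd [ 0.36 -0.1   0.07  0.03]
```

View pics/c15.png

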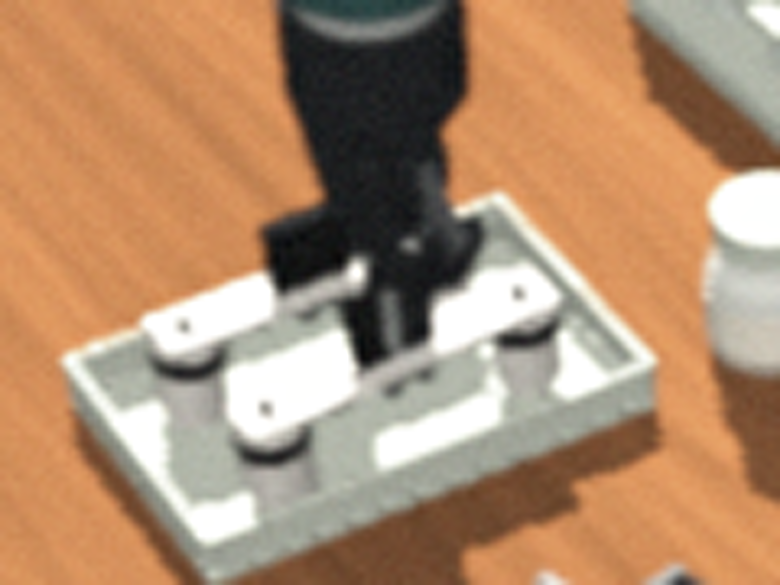

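Nearly level. A little more press, then release (opening about 25 mm, clear of A's fin).

>>> {"op": "servo_tool", "data": {
  "commands": [-0.02,0,0.04,0,1,-0.03,0,0.06,0,1,-0.03,0,0.04,0,0.86,-0.03,0,0.02,0,0.82,-0.03,0,0,0,0.75,-0.03,0,0,0,0.68,-0.03,0,-0.3,0,0.68,-0.03,0,-1,0,0.68,-0.03,0,-2.2,0,0.6,-0.03,0,-3.4,0,0.5]
}}

```text
clock: 22.85
eef_pos: [538.0, 252.8, 145.8]
tool_rot: [-3.141, -0.002, 3.11]
force: [0.8, -0.7, -0.0]
width: 42.4
```

>>> {"op": "servo_tool", "data": {
  "commands": [0,0,-0.5,0,0.4,0,0,-0.5,0,0.4]
}}

```text
clock: 23.02
eef_pos: [541.1, 254.4, 162.0]
tool_rot: [3.138, 0.007, 3.11]
force: [0.6, -0.1, 0.2]
width: 51.3
```

```bash
python3 snap.py 18 side; python3 -c "
from h import *
crop('pics/side18.png',200,110,320,200,6.5,'pics/c16.png')"; python3 go.py 539.5 -359 165 0.078
```

```text
t 23.07 pos [539.9 253.7 160. ] rot [3.139 0.004 3.11 ] F [ 1.3 -0.3 -0. ] tq [ 0.042  0.035 -0.01 ] w 51.1 q [-0.46  0.63 -0.04  1.75  0.03  0.76  1.02]
cmd [ -0.76 -24.5   -0.2   -1.05]
```

View pics/c16.png

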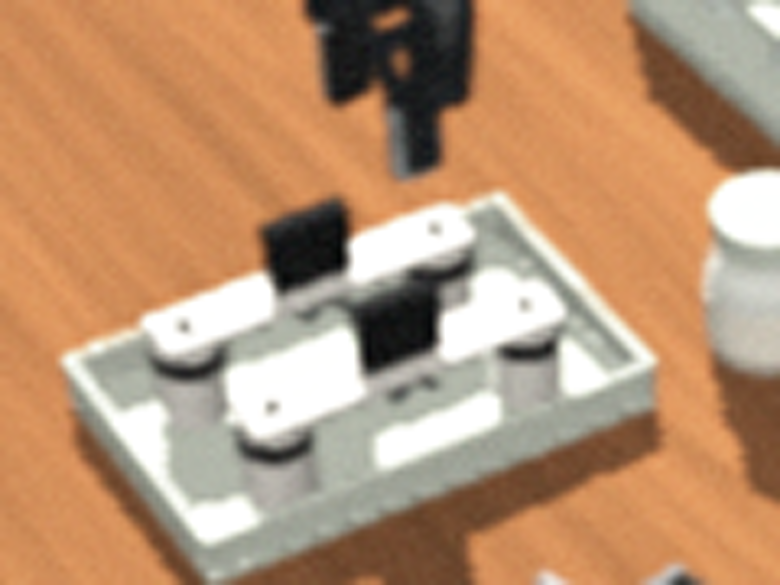

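Both rejects stand in the tray. Moving to C.

>>> {"op": "servo_tool", "data": {
  "commands": [0,-1.2,-0.2,0,0.4,-0.1,-2.7,-0.2,0,0.4,-0.1,-4.2,-0.2,0,0.4,-0.2,-5.7,-0.2,0,0.4,-0.2,-7.2,-0.2,0,0.4,-0.3,-8.7,-0.2,-0.2,0.4,-0.3,-10.2,-0.2,-0.5,0.4,-0.4,-11.7,-0.2,-0.8,0.4,-0.4,-13.2,-0.2,-1,0.4,-0.5,-14.7,-0.2,-1,0.4]
}}

```text
clock: 23.9
eef_pos: [538.1, -116.3, 161.7]
tool_rot: [3.141, -0.003, -3.068]
force: [0.8, 0.2, -0.1]
width: 51.1
```

```bash
python3 go.py 539.5 -359 160 0.078
```

```text
t 23.9 pos [ 538.1 -116.3  161.7] rot [ 3.141e+00 -3.000e-03 -3.068e+00] F [ 0.8  0.2 -0.1] tq [ 0.009 -0.037 -0.021] w 51.1 q [ 0.23  0.58 -0.11  1.86  0.09  0.71  1.72]
cmd [ 0.66 -9.69  0.07 -0.04]
```

>>> {"op": "servo_tool", "data": {
  "commands": [0.1,-1.5,0,0,0.4,0.2,-3,0,0,0.4,0.3,-4.5,0,0,0.4,0.4,-6,0.1,0,0.4,0.5,-7.5,0.2,0,0.4,0.6,-8.7,0.3,0,0.4,0.65,-9.4,0.4,0,0.4,0.65,-9.7,0.4,0,0.4,0.65,-9.7,0.4,0,0.4,0.65,-9.7,0.4,0,0.4]
}}

```text
clock: 24.73
eef_pos: [541.0, -356.0, 152.0]
tool_rot: [3.139, -0.001, -3.068]
force: [-0.3, 1.3, -0.1]
width: 50.9
```

```bash
python3 snap.py 19 wrist; python3 go.py 539.5 -359 53 0.078
```

```text
t 24.78 pos [ 541.5 -355.2  152.4] rot [ 3.139 -0.    -3.066] F [-0.2  0.9 -0. ] tq [-0.008 -0.033  0.038] w 51.3 q [ 0.61  0.71 -0.12  1.6   0.11  0.84  2.09]
cmd [ 0.09 -0.15  3.97 -0.03]
```

View pics/wrist19.png

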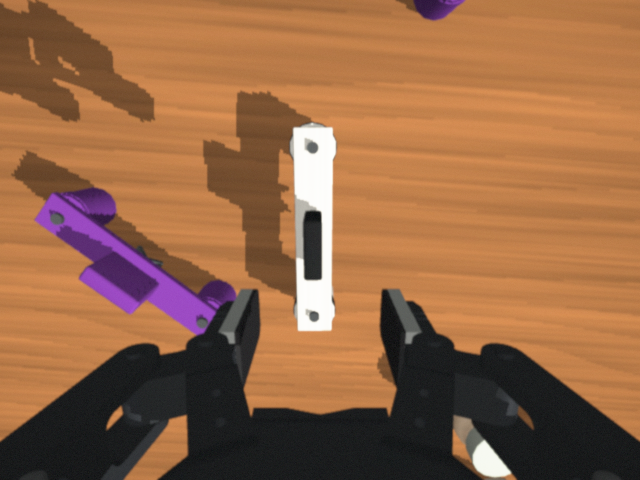

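>>> {"op": "servo_tool", "data": {
  "commands": [0,-0.1,0.8,0,0.4,0,-0.15,1.6,0,0.4,0.02,-0.15,2.4,0,0.4,0.02,-0.15,3.2,0,0.4,0.02,-0.15,3.7,0,0.4,0.02,-0.15,3.95,0,0.4,0.02,-0.15,3.95,0,0.4,0.02,-0.15,3.95,0,0.8,0.02,-0.15,3.95,0,1,0.02,-0.15,3.95,0,1]
}}

```text
clock: 25.62
eef_pos: [541.6, -362.0, 55.3]
tool_rot: [-3.14, 0.002, -3.069]
force: [0.5, -0.5, 0.1]
width: 15.4
```

>>> {"op": "servo_tool", "data": {
  "commands": [0,0,0,0,1,0,0,0,0,1,0,0,0,0,1]
}}

```text
clock: 25.87
eef_pos: [541.6, -362.1, 55.3]
tool_rot: [-3.14, 0.002, -3.069]
force: [-0.3, 0.8, 5.8]
width: 10.9
```

>>> {"op": "servo_tool", "data": {
  "commands": [0,0,-0.2,0,1,0,0,-0.7,0,1,0,0,-1.5,0,1,0,0,-2.4,0,1,0,0,-3.2,0,1,0,0,-3.8,0,1,0,0,-3.8,0,1]
}}

```text
clock: 26.45
eef_pos: [542.6, -362.8, 153.1]
tool_rot: [-3.138, 0.005, -3.069]
force: [0.2, -1.0, -2.8]
width: 11.0
```

```bash
python3 snap.py 20 wrist; python3 go.py 509.3 65.8 150 0.19
```

```text
t 26.5 pos [ 541.7 -362.2  151.1] rot [-3.139e+00  3.000e-03 -3.069e+00] F [ 0.1  0.5 -2.8] tq [ 0.016  0.002 -0.009] w 11.0 q [ 0.62  0.72 -0.12  1.59  0.11  0.84  2.1 ]
cmd [ 0.05 17.17  0.04 -1.12]
```

View pics/wrist20.png

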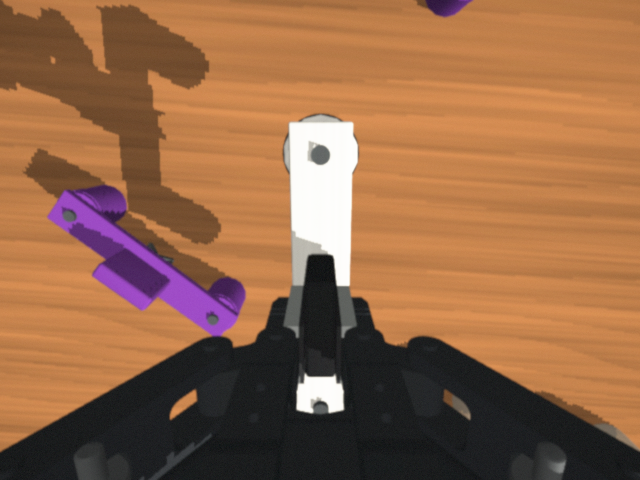

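>>> {"op": "servo_tool", "data": {
  "commands": [0,0.6,0,-0.1,1,0,1.8,0,-0.2,1,0,3.2,0,-0.4,1,0,4.7,0,-0.5,1,0,6.2,0,-0.6,1,0,7.7,0,-0.7,1,0,9.2,0,-0.8,1,0,10.7,0,-0.9,1,0,12.2,0,-1,1,0,13.5,0,-1.1,1]
}}

```text
clock: 27.33
eef_pos: [514.6, -22.3, 148.0]
tool_rot: [3.14, -0.002, -2.952]
force: [1.1, 0.5, -2.0]
width: 10.8
```

```bash
python3 go.py 510.5 65.8 150 0.19
```

```text
t 27.33 pos [514.6 -22.3 148. ] rot [ 3.140e+00 -2.000e-03 -2.952e+00] F [ 1.1  0.5 -2. ] tq [-0.013 -0.048 -0.012] w 10.8 q [ 0.07  0.56 -0.12  1.97  0.11  0.62  1.64]
cmd [-0.5   3.49 -0.08 -0.  ]
```

>>> {"op": "servo_tool", "data": {
  "commands": [-0.2,1.2,0,0,1,-0.3,2.2,0,0,1,-0.4,2.9,0,0,1,-0.5,3.4,0,0,1,-0.5,3.5,0,0,1,-0.5,3.5,0,0,1,-0.5,3.5,0,0,1]
}}

```text
clock: 27.92
eef_pos: [511.6, 62.0, 148.4]
tool_rot: [-3.141, -0.002, -2.954]
force: [0.7, -0.1, -2.2]
width: 10.8
```

```bash
python3 go.py 510.5 65 90 0.19
```

```text
t 27.92 pos [511.6  62.  148.4] rot [-3.141e+00 -2.000e-03 -2.954e+00] F [ 0.7 -0.1 -2.2] tq [ 0.007  0.021 -0.02 ] w 10.8 q [-0.1   0.56 -0.11  1.97  0.1   0.62  1.48]
cmd [ 0.02  0.13  2.34 -0.03]
```

>>> {"op": "servo_tool", "data": {
  "commands": [0,0.05,0.3,0,1,0.02,0.12,0.9,0,1,0.02,0.12,1.5,0,1,0.02,0.12,2,0,1,0.02,0.12,2.25,0,1,0.02,0.12,2.34,0,1,0.02,0.12,2.34,0,1,0.02,0.12,2.34,0,1]
}}

```text
clock: 28.58
eef_pos: [511.5, 65.8, 90.8]
tool_rot: [-3.142, 0.001, -2.954]
force: [-0.6, -0.3, -1.8]
width: 10.9
```

>>> {"op": "servo_tool", "data": {
  "commands": [0,0,0.05,0,1,0,0,0.1,0,1,0,0,0.14,0,1,0,0,0.14,0,1]
}}

```text
clock: 28.92
eef_pos: [511.2, 66.2, 87.2]
tool_rot: [-3.142, 0.0, -2.954]
force: [0.2, -0.5, -1.7]
width: 10.5
```

>>> {"op": "servo_tool", "data": {
  "commands": [0,0,0.03,0,1,0,0,0.06,0,1,0,0,0.06,0,1]
}}

```text
clock: 29.17
eef_pos: [511.6, 66.3, 86.0]
tool_rot: [-3.142, 0.001, -2.954]
force: [0.2, 0.1, 3.4]
width: 11.1
```

Light contact with no side force. Releasing gently.

>>> {"op": "servo_tool", "data": {
  "commands": [0,0,0,0,1,0,0,0,0,0.86,0,0,0,0,0.85,0,0,0,0,0.84,0,0,0,0,0.82,0,0,0,0,0.8,0,0,0,0,0.77,0,0,0,0,0.74,0,0,0,0,0.7,0,0,0,0,0.7]
}}

```text
clock: 30.0
eef_pos: [511.1, 66.1, 85.5]
tool_rot: [3.142, -0.0, -2.954]
force: [-0.1, 0.5, 0.1]
width: 25.6
```

>>> {"op": "servo_tool", "data": {
  "commands": [0,0,0,0,0.65,0,0,0,0,0.6,0,0,0,0,0.55,0,0,0,0,0.5,0,0,0,0,0.5,0,0,0,0,0.5,0,0,0,0,0.5,0,0,0,0,0.5]
}}

```text
clock: 30.67
eef_pos: [511.1, 66.1, 85.5]
tool_rot: [3.142, -0.0, -2.954]
force: [-0.7, -0.5, -0.2]
width: 42.7
```

```bash
python3 snap.py 21 side wrist; python3 -c "
from h import *
crop('pics/side21.png',220,160,380,280,5,'pics/c17.png')"; python3 go.py 510 65 84 0.19
```

```text
t 30.77 pos [511.1  66.1  85.6] rot [ 3.142  0.    -2.954] F [ 0.1  0.4 -0.2] tq [ 0.027  0.035 -0.026] w 42.6 q [-0.12  0.66 -0.09  2.01  0.12  0.47  1.46]
cmd [ 0.05 -0.04  0.06 -0.02]
```

View pics/c17.png

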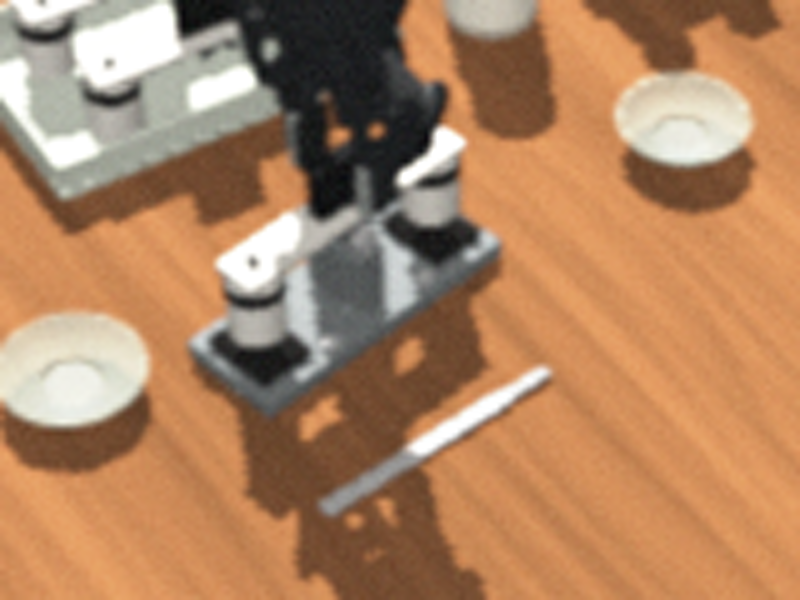

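View pics/wrist21.png

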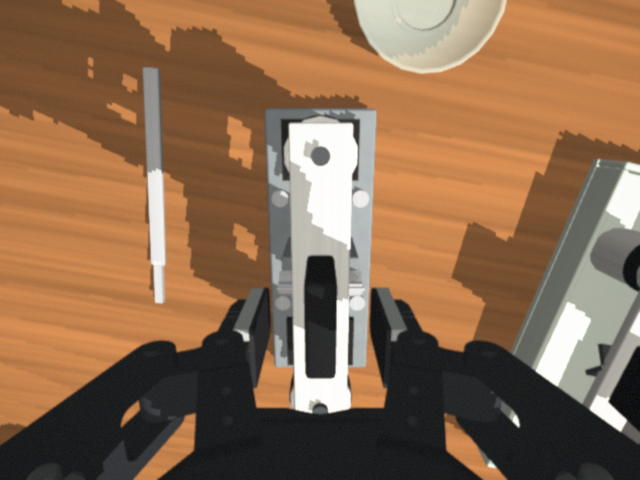

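C stays level. Retreating straight up, then clear of the cameras' view.

>>> {"op": "servo_tool", "data": {
  "commands": [0,0,-0.2,0,0.5,0,0,-0.6,0,0.5,0,0,-1.3,0,0.5,0,0,-2.3,0,0.5,0,0,-3.5,0,0.5,0,0,-4.8,0,0.5,0,0,-5.5,0,0.5,0,-1.5,-5.5,0,0.5,0,-3,-5.5,0,0.5,0,-4.5,-5.5,0,0.5]
}}

```text
clock: 31.6
eef_pos: [532.7, -45.1, 224.9]
tool_rot: [-3.141, 0.003, -2.951]
force: [0.9, -0.8, 0.3]
width: 42.9
```

>>> {"op": "servo_tool", "data": {
  "commands": [0,-1.5,0,0,0.5,0,-3,0,0,0.5,0,-4.5,0,0,0.5,0,-6,0,0,0.5,0,-7.5,0,0,0.5,0,-8,0,0,0.5,0,-8,0,0,0.5,0,-8,0,0,0.5]
}}

```text
clock: 32.27
eef_pos: [569.2, -241.0, 223.4]
tool_rot: [3.141, 0.0, -2.955]
force: [0.2, 0.5, -0.0]
width: 43.2
```

```bash
python3 snap.py 22 side top; python3 -c "
from h import *
crop('pics/side22.png',200,100,360,220,5,'pics/c18.png')
crop('pics/top22.png',80,180,270,310,4.2,'pics/c19.png')"; python3 go.py 510 65 84 0.19
```

```text
t 32.37 pos [ 569.6 -238.6  223.4] rot [ 3.14   0.    -2.951] F [ 0.8  1.3 -0.2] tq [-0.013 -0.006 -0.009] w 42.6 q [ 0.42  0.59 -0.11  1.62  0.07  0.94  2.05]
cmd [ 0.04 12.38  5.58  0.  ]
```

View pics/c18.png

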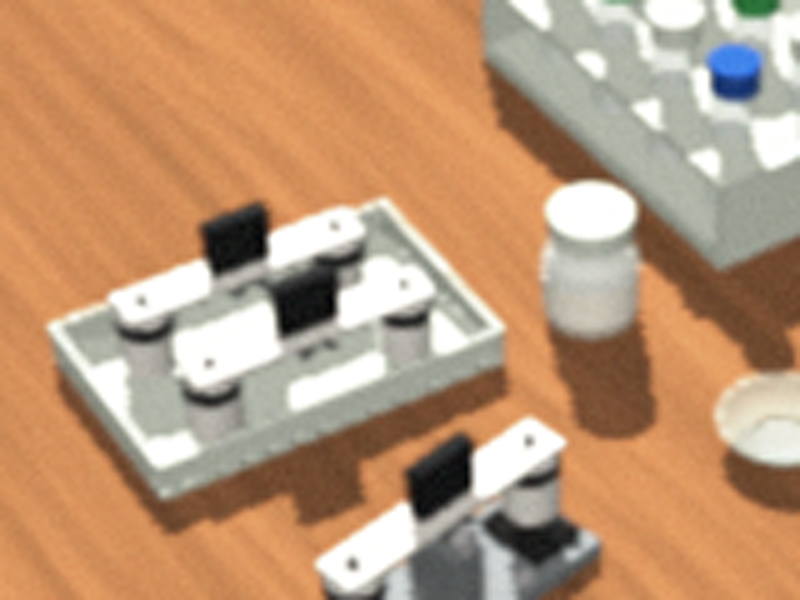

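View pics/c19.png

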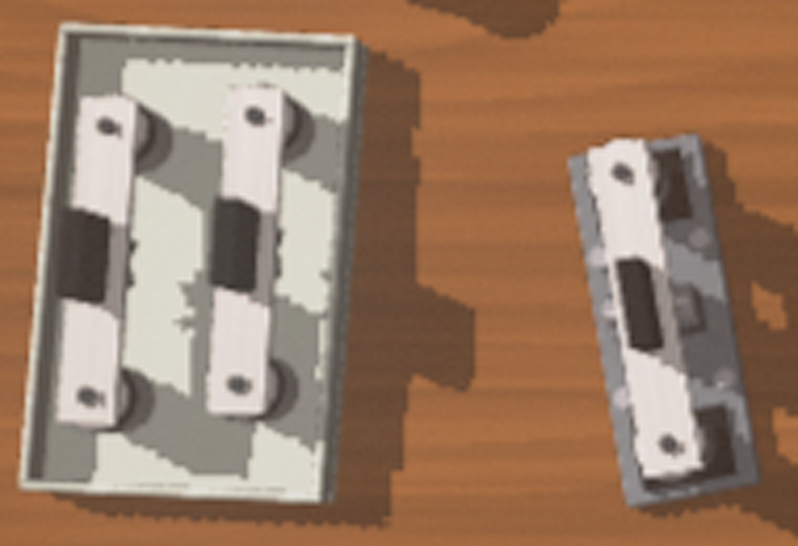

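View pics/top22.png

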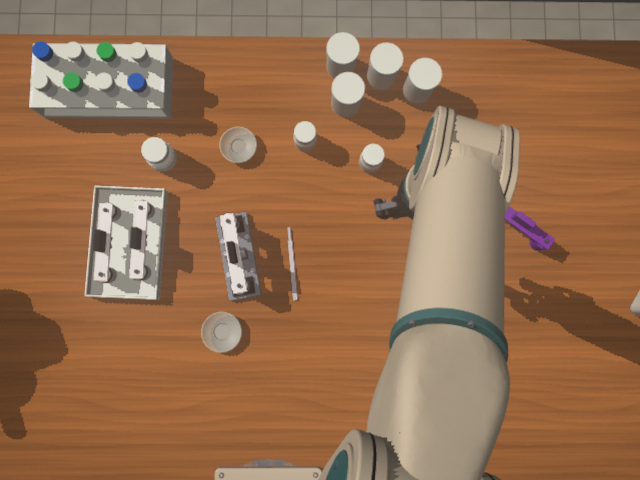

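```bash
python3 - <<'E'
from h import *
import m
def c(u,v):return np.array([(u+.5)/4.2-.5+80,(v+.5)/4.2-.5+180])
def s(u,v):return np.array([(u+.5)/5-.5+200,(v+.5)/5-.5+100])
def P(n):
    d=np.load(n+"0.npz");Ti=np.linalg.inv(d["T"]);return d["K"]@Ti[:3]
def tri(a,b):
    X=cv2.triangulatePoints(P("top"),P("side"),a.reshape(2,1),b.reshape(2,1));return (X[:3]/X[3]).ravel()
for n,F,z,ab in (("C","S",76,((622,173),(669,444),(529,441),(352,564))),("A","T",50,((106,126),(89,397),(335,227),(141,301))),("B","T",50,((255,116),(238,385),(403,284),(208,363)))):
    p,q=[px2w("top",*c(*x),z) for x in ab[:2]];o=np.array(m.R[F][:2]);t=m.R[F][2];d=((p+q)/2)[:2]-o
    print(n,"local",d[0]*np.cos(t)+d[1]*np.sin(t),-d[0]*np.sin(t)+d[1]*np.cos(t),"dyaw",np.arctan2(*(p-q)[1::-1])-t)
    X,Y=tri(c(*ab[0]),s(*ab[2])),tri(c(*ab[1]),s(*ab[3]));print("  tri z",X.round(1),Y.round(1),"tilt",(X-Y)[2]/124)
E
```

```text
A [ 490.6 -108.2   46. ] 123.72950612867167 -0.08384883134567253
B [ 491.  -231.3   46. ] 124.06347266756717 0.1001704218898368
C [ 539.  -360.5   46. ] 124.30589625598385 0.07763959882617028
S [508.89239579  66.7209739   12.        ] 169.08260473749277 (np.float64(508.8923957935266), np.float64(66.72097390272951), np.float64(0.18962455209772033))
T [534.42527485 286.13300993  25.        ] 217.29338523510455 (np.float64(534.4252748471313), np.float64(286.13300993095015), np.float64(-0.03495743687318733))
C local 0.012007467589151145 -0.024986825080065035 dyaw -0.0003920778533793301
  tri z [571.   78.   74.4] [448.9  55.2  71.3] tilt 0.025478845840331867
A local -3.957586915389567 34.65708482830611 dyaw 0.016122250832658523
  tri z [596.5 321.3  43.4] [470.6 322.9  46. ] tilt -0.02072841993270002
B local 3.759568358869465 -32.819077638455404 dyaw 0.009048616860370434
  tri z [600.5 252.1  46.7] [476.  255.5  46.2] tilt 0.003865853485190794
```

All checks are within limits, so I'm handing the job in.

```bash
python3 -c "
from cell import ctrl
print(ctrl.finish_job())"
```

```text
the job is handed in; nothing more can be done
None
```

I tried rotors A and B on the knife edge and both tipped, so they now stand in the white reject tray. Rotor C stayed level and is balanced on the edge. I handed the job in at about 32 s of the 72 s; no verdict was reported.

**Knife-edge tests:**
- **A:** its +x bucket sank to the stop pad and stayed there.
- **B:** its −x bucket did the same.
- **C:** still level about 1.5 s after release and again after the gripper had moved away.

**Last checks, from the camera images:**

| Rotor | Offset from the middle of the knife edge or tray (x, y) | Tilt |
|---|---|---|
| C, on the edge | 0 mm, 0 mm; yaw error about 0 | 0.03 rad |
| A, in the tray | −4 mm, +35 mm | 0.02 rad |
| B, in the tray | +4 mm, −33 mm | under 0.01 rad |

- **Tilt accuracy:** the tilts are about the size of the measurement error.
- **Calibration:** the side camera read about 2.5 px off from the top camera throughout. That leaves heights good to only a few millimetres.
- **Bystanders:** the jars, dishes and spatula look unmoved in the final top picture. The arm hid one purple look-alike and part of the other in that view; I never touched either.
- **Forces:** I let A and B down tilted and pressed them level in the tray, with wrist forces up to about 35 N.

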